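# Hang the lipped bin and stock it with heat sinks, fins up

### The arm

A 6-joint arm with a two-finger parallel gripper is mounted at the origin on a cart in front of the work surface, level with it; the furniture and walls round the work are solid. World frame = base frame: x ahead of the robot, y to its left, z up, the work surface at z = 0. Lengths are in m, angles in degrees, forces in N, time in s.
With the tool pointing down it reaches from about 0.25 to 0.725 m from the base axis. Payload 9.7 kg.
Tool frame: the origin (TCP) lies at the centre of the arm's flange, where the gripper is bolted on; the fingertips stand 173 mm ahead of it and the grasp point (between the pads) lies 155 mm ahead of it; z points along the fingers, y is the line along which they close (so a half turn about z gives the same grasp; the last joint's range is limited). The gripper opens to 85 mm and grips with 20 to 120 N. Pads are 22 mm wide; open, the fingers measure 114 mm over their backs; the gripper's body (76 mm by 85 mm) begins 54 mm behind the grasp point. The pads swing forward as they close: fully open they stand 13 mm farther back than shut.
Start: joints at [0, 4.979, 10.078, 95.1, 0, 90], TCP at [0.55, 0, 0.405] pointing down, gripper open.
Joint ranges: [-179.16, 179.16], [-48.56, 103.87], [-65.8, 70.77], [-126.05, 130.52], [-82.76, 87.17], [-180, 180]. Speed limits (degrees/s): [127.2, 127.2, 147.25, 180, 180, 180].

### API

Orientations are given as [roll, pitch, yaw] about the fixed x, y, z axes, in that order (R = Rz(yaw) Ry(pitch) Rx(roll)).
In Python, from workcell import monitor, camera, get_calibration, bot gives the robot as it stands.
- The arm moves only by the tool carry_out, never from a script. Its argument "targets" is text: rows parted by semicolons, each of 7 numbers parted by spaces: the shift along the tool's x, y, z in units of 0.04 m (1.0 is 0.04 m), then the turn, a rotation vector about the tool's x, y, z in units of 0.1 rad (1.0 is 0.1 rad), then the opening, from -1 (shut) to 1 (fully open), so that 0 is half open. A call has exactly 8 rows; each row shifts and turns the commanded pose from where the row before left it, along the tool's axes as they then stand; what a row does not reach is not made up. A row lasts 1/12 s, in which the tool goes at most 41.7 mm and 7.16 degrees, less where a joint would pass 70% of its speed; a pose out of reach is approached as far as the arm can. A call with a number of a shift or a turn outside -1 to 1 is refused whole. A call with a gripper value outside its range is refused whole. The fingers move at their own pace and stop on an object; "newtons" is the grip in N (left out, the last holds). Time passes only in rows, so rows that do not move let the fingers close, or fill a call up. It gives the time, the measured TCP pose, the force, the opening and the grip force at its end, in the units of the state.
- monitor.get_obs(): the state, without advancing time (a new reading comes with each control period).
- camera(name): name is "scene" or "side" or "wrist"; returns the picture (480x640x3 uint8, red, green, blue); there is no depth.
- get_calibration(name): a dict with "fx", "fy", "cx", "cy" (pixels), "view" (4x4, takes a point from world to camera coordinates). Camera axes: x right, y down, z forward; pixel columns grow to the right and rows downward; lengths in m; the calibration is good to about 2 mm. A picture is of the moment at which its call begins: read the wrist's pose just before it. get_calibration takes no time and is no camera call; for the wrist camera it gives the pose at the moment of the call.
- bot.job_done(): hands the job in; it is judged then, once.
The state is a dict: "time": time; "q": joint angles; "qd": joint speeds; "joint_efforts": joint torques, N m; "ee_pos": TCP position; "tcp_rot": TCP orientation; "wrist_force": force on the tool from outside, world axes, zero at the start; "torque": the same for the moment, N m; "opening": finger opening in m; "grasp_force": force on a finger pad.
Only numpy, scipy, OpenCV 4.12 (cv2) and the standard library are available. Lean on these libraries where they do the work, as an engineer would, in place of code of your own. Each camera call takes 0.05 s, during which the arm holds its last target. There are 200 camera calls.

### The job

Hang the empty parts bin on the louvre stand, with the lip at its back hooked over the stand's upper louvre and roughly centred on it. Then stock it with all the large heat sinks, side by side and each lying flat on the bin's floor with its fins up; some arrive fins down and must be turned over. Leave the tape roll, the power adapter and the screwdriver where they are.

Things in the scene. Friction and masses are not known exactly. Their poses are not given: they have to be found in the camera images.
- louvre_stand: grey sheet-metal louvre stand fixed to the bench, 360 mm wide, 140 mm tall; origin on the bench under the centre of its upright panel's front face, x pointing away from the robot side through the panel, y along it, z up. Two louvres (rails along y) project to -x from the panel; a foot plate reaches 100 mm behind. The lower louvre (top at z = 52 mm) is too low for the bin
- rail (a point): middle of the top edge of the upper louvre (axes as the stand's), 125 mm above the bench: a strip 330 mm long, 4 mm thick and 58 mm deep, its middle 16 mm in front of the panel; behind it an open-topped slot 14 mm wide and 54 mm deep, in front of it nothing
- bin: loose grey plastic bin, 0.35 kg, 106 (x) x 330 (y) x 60 mm tall, walls and floor 3 mm; origin at the centre of its underside, x toward its back (lip side), z up. A 12 mm thick divider and carrying bar along x splits it in two compartments 100 x 156 mm; each takes two heat sinks, 66 mm length along the bin's y. Hung, its underside is 69 mm above the bench, and it sags forward about 7 degrees
- bin_lip (a point): middle of the lower edge of the lip, at (66, 0, 36) mm in the bin's frame, axes as the bin's. A flange 200 mm wide (y) at the back rim, underside at z = 56 mm, ends in this down-hanging lip, 4 mm thick; 11 mm gap between lip and back wall: the louvre strip goes into the gap and the flange rests on it
- bin_bar (a point): grip point on the bin's carrying bar, at (0, 0, 74) mm in the bin's frame; the bar's top is at z = 88 mm; pinch across its 12 mm thickness (along the bin's y)
- heatsink_1: finned aluminium heat sink, 46 mm across the fins (x) x 66 mm along them (y) x 40 mm tall (z), about 0.15 kg; 8 mm plate, flat underneath, six fins, the outer two flush with its sides. Origin at the centre of the flat face, z out through the fins: z up = fins up; z down = fins down (origin then 40 mm above its support). Stands safely on its 46 x 40 mm end. May be absent
- heatsink_2: finned aluminium heat sink, 46 mm across the fins (x) x 66 mm along them (y) x 40 mm tall (z), about 0.15 kg; 8 mm plate, flat underneath, six fins, the outer two flush with its sides. Origin at the centre of the flat face, z out through the fins: z up = fins up; z down = fins down (origin then 40 mm above its support). Stands safely on its 46 x 40 mm end. May be absent
- heatsink_3: finned aluminium heat sink, 46 mm across the fins (x) x 66 mm along them (y) x 40 mm tall (z), about 0.15 kg; 8 mm plate, flat underneath, six fins, the outer two flush with its sides. Origin at the centre of the flat face, z out through the fins: z up = fins up; z down = fins down (origin then 40 mm above its support). Stands safely on its 46 x 40 mm end. May be absent
- heatsink_4: finned aluminium heat sink, 46 mm across the fins (x) x 66 mm along them (y) x 40 mm tall (z), about 0.15 kg; 8 mm plate, flat underneath, six fins, the outer two flush with its sides. Origin at the centre of the flat face, z out through the fins: z up = fins up; z down = fins down (origin then 40 mm above its support). Stands safely on its 46 x 40 mm end. May be absent
- vice: blue bench vice fixed at the bench edge on the right, an obstacle to the hand: within 60 mm either side and 90 mm before or behind its origin (110 mm below the bench top), up to 105 mm above the bench
- tape_roll: bystander: roll of black tape, 55 x 53 x 19 mm, loose, not to be moved; origin at the centre of its underside
- power_adapter: bystander: black power adapter, 44 x 75 x 30 mm, loose, not to be moved; origin at the centre of its underside
- driver_orange: bystander: orange-handled screwdriver, 22 x 159 x 22 mm, loose, not to be moved; origin under its middle
Mind the look-alikes: they are no part of the job. What is shaped like the heatsink_4 but blue or orange is not meant. Leave any red look-alike of the heatsink_3 alone.

How it is judged (in metres and radians):
On the way:
1. the bin hangs by its lip on the upper louvre, still empty (x of bin_lip in the frame of rail between 0 and 0.02 m and z of bin_lip in the frame of rail between -0.032 and -0.01 m and y of bin_lip in the frame of rail between -0.06 and 0.06 m and angle between bin's own z axis and vertical below 0.22 rad and height (world z) of each of heatsink_1, heatsink_2, heatsink_3, heatsink_4 below 0.06 m), for 0.3 s.
At the end, for the whole second after the job is handed in: The bin hangs at rest on the upper louvre: lip edge behind the strip, 10 to 32 mm below its top, within 60 mm of centred, tilt under 0.22 rad. Every heat sink present rests inside it on its floor (origin under 14 mm above the bin's underside), fins up within 0.3 rad (x of bin_lip in the frame of rail between 0 and 0.02 m and z of bin_lip in the frame of rail between -0.032 and -0.01 m and y of bin_lip in the frame of rail between -0.06 and 0.06 m and angle between bin's own z axis and vertical below 0.22 rad and linear speed of each of bin, heatsink_1, heatsink_2, heatsink_3, heatsink_4 below 0.03 m/s and x of heatsink_1 in the frame of bin between -0.05 and 0.05 m and y of heatsink_1 in the frame of bin between -0.162 and 0.162 m and z of heatsink_1 in the frame of bin between -0.003 and 0.014 m and angle between each of heatsink_1, heatsink_2, heatsink_3, heatsink_4's own z axis and vertical below 0.3 rad and x of heatsink_2 in the frame of bin between -0.05 and 0.05 m and y of heatsink_2 in the frame of bin between -0.162 and 0.162 m and z of heatsink_2 in the frame of bin between -0.003 and 0.014 m and x of heatsink_3 in the frame of bin between -0.05 and 0.05 m and y of heatsink_3 in the frame of bin between -0.162 and 0.162 m and z of heatsink_3 in the frame of bin between -0.003 and 0.014 m and x of heatsink_4 in the frame of bin between -0.05 and 0.05 m and y of heatsink_4 in the frame of bin between -0.162 and 0.162 m and z of heatsink_4 in the frame of bin between -0.003 and 0.014 m); the robot touches nothing.
It fails at once if the tape roll is moved by more than 3 cm (distance of tape_roll from where it was at the start of the episode above 0.03 m).
It fails at once if the power adapter is moved by more than 3 cm (distance of power_adapter from where it was at the start of the episode above 0.03 m).
It fails at once if the screwdriver is moved by more than 3 cm (distance of driver_orange from where it was at the start of the episode above 0.03 m).
Of heatsink_1, heatsink_2, heatsink_3, heatsink_4 only 3 to 4 are there at a start; the rules pass over those that are not, and their reading is None.
At some moment in a run one of heatsink_1, heatsink_2, heatsink_3, heatsink_4 may be knocked a few centimetres aside while the robot is not near it.
It also fails if it takes over 210 s, if anything falls off the work surface, if the arm or the gripper's body presses on something with over 40 N, if the wrist force passes 120 N, or if a joint passes its speed limit or range.

## Working session

There is one attempt and no reset: what is moved stays moved. The work goes in short steps, Python scripts to look and compute and a tool call to move; the robot and the scene stay as the last step left them, time stands still between calls to the robot, and variables do not carry over. Pictures are saved under pics/ and viewed, at most 14 in all, crops included, and the job is handed in when it is done.

Besides the shell and the picture viewer there is one more tool, called after "Emit:" by a JSON object that holds its "fn" and its "kwargs". carry_out: Moves the arm, as the interface text tells. Shifts and turns lie within -1 to 1; 1 stands for 0.04 m of shift or 0.1 rad of turn. Its arguments: {"type":"object","properties":{"targets":{"type":"string"},"newtons":{"type":"number"}},"required":["targets"]}

```bash
ls; mkdir -p pics
python3 - <<'E'
from workcell import monitor, camera, get_calibration
import cv2,numpy as np
np.set_printoptions(precision=4,suppress=True)
print(monitor.get_obs())
for n in ["scene","side","wrist"]:
    c=get_calibration(n); print(n,c["fx"],c["cx"],c["cy"]); print(np.array(c["view"]))
    cv2.imwrite(f"pics/{n}0.png",camera(n)[:,:,::-1])
E
```

```text
pics
{'time': 0.0, 'q': array([-0.001 ,  5.0118, 10.0334, 95.0989,  0.002 , 90.0013]), 'qd': array([ 0.0388, -0.0226,  0.0594, -0.0279,  0.0109, -0.047 ]), 'joint_efforts': array([  0.0008, -52.0392,  46.4803,   0.0164,   0.    ,  -0.0001]), 'ee_pos': array([ 0.55 , -0.   ,  0.404]), 'tcp_rot': array([-179.9228,   -0.002 ,   89.9977]), 'wrist_force': array([0.554 , 0.4472, 0.0898]), 'torque': array([-0.0675,  0.0001,  0.0308]), 'grasp_force': 0.0, 'opening': 0.08554235011416671}
scene 591.7034773210181 329.1559712777511 246.55009527690297
[[-0.5622 -0.8268  0.0192  0.3145]
 [-0.4366  0.277  -0.8559  0.2993]
 [ 0.7024 -0.4896 -0.5168  1.4122]
 [ 0.      0.      0.      1.    ]]
side 593.5600990190896 322.8102235406615 234.8048931949854
[[ 0.9856 -0.1689 -0.002  -0.5521]
 [-0.0684 -0.3882 -0.919   0.0874]
 [ 0.1544  0.906  -0.3942  1.5507]
 [ 0.      0.      0.      1.    ]]
wrist 364.1847774377931 318.2590094988086 241.87507786983315
[[ 1.     -0.0001 -0.0011 -0.5486]
 [ 0.0002 -0.9656  0.2601 -0.0329]
 [-0.0011 -0.2601 -0.9656  0.3775]
 [ 0.      0.      0.      1.    ]]
```

View pics/scene0.png

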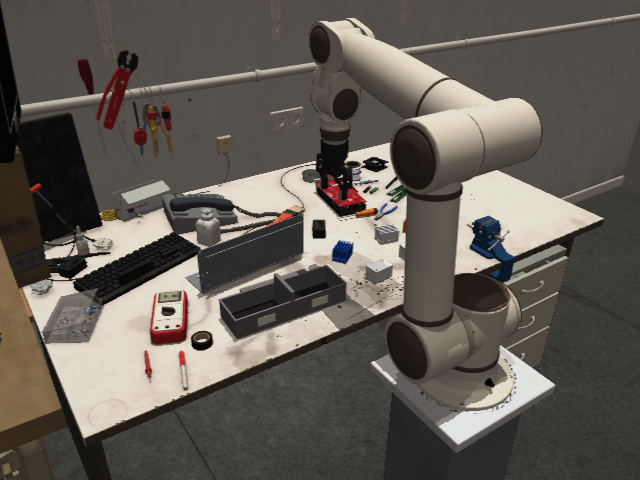

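View pics/side0.png

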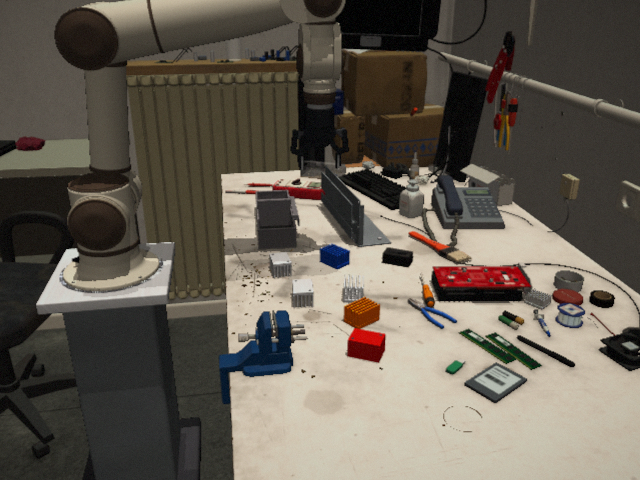

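View pics/wrist0.png

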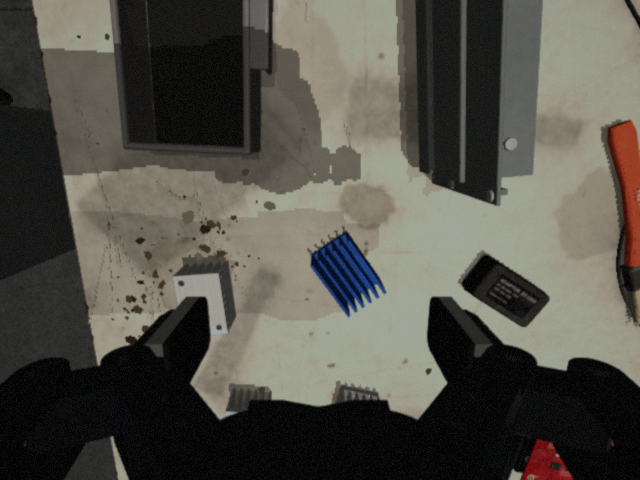

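Wrist view: the bin's end is at (190,75), the stand's end at (465,100), the adapter at (505,290), and the blue look-alike at (347,272). Grey heat-sink candidates are wrist (205,295), (250,397) and (355,392), which match side (280,264), (302,292) and (353,290). Blue (335,256), orange (362,312) and red (366,345) in the side view are look-alikes. Side (537,298) looks like a small grey part. I'll confirm with one enlarged crop.

```bash
cat > h.py <<'E'
from workcell import monitor, camera, get_calibration
import cv2,numpy as np
np.set_printoptions(precision=4,suppress=True)
def ray(n,uv,c=None):
    c=c or get_calibration(n); V=np.array(c["view"]); R=V[:3,:3]; o=-R.T@V[:3,3]
    d=R.T@np.array([(uv[0]-c["cx"])/c["fx"],(uv[1]-c["cy"])/c["fy"],1]); return o,d/np.linalg.norm(d)
def plane(n,uv,z,c=None):
    o,d=ray(n,uv,c); return o+d*(z-o[2])/d[2]
def tri(*rs):
    A=sum(np.eye(3)-np.outer(d,d) for o,d in rs); b=sum((np.eye(3)-np.outer(d,d))@o for o,d in rs)
    p=np.linalg.solve(A,b); return p,[np.linalg.norm(np.cross(p-o,d)) for o,d in rs]
def proj(n,p,c=None):
    c=c or get_calibration(n); q=np.array(c["view"])@np.append(p,1); return np.array([c["cx"]+c["fx"]*q[0]/q[2],c["cy"]+c["fy"]*q[1]/q[2]])
def crop(f,x,y,w,h,s,out=None):
    i=cv2.imread(f)[y:y+h,x:x+w]; return cv2.resize(i,None,fx=s,fy=s,interpolation=cv2.INTER_CUBIC)
E
python3 - <<'E'
from h import *
a=crop("pics/side0.png",240,230,160,140,3); b=crop("pics/scene0.png",310,210,110,140,2.9)
h=min(a.shape[0],b.shape[0]); cv2.imwrite("pics/c1.png",np.hstack([a[:h],b[:h]]))
for n,uvs in {"side":[(280,270),(302,298),(353,295),(537,300)],"scene":[(378,270),(387,234),(404,246)],"wrist":[(205,295),(250,397),(355,392),(347,272),(505,290)]}.items():
    for u in uvs: print(n,u,plane(n,u,0.02 if n!='wrist' else 0.03))
E
```

```text
side (280, 270) [ 0.4292 -0.1262  0.02  ]
side (302, 298) [ 0.4641 -0.2777  0.02  ]
side (353, 295) [ 0.5825 -0.2841  0.02  ]
side (537, 300) [ 0.9903 -0.3792  0.02  ]
scene (378, 270) [ 0.4321 -0.0874  0.02  ]
scene (387, 234) [ 0.5846 -0.2451  0.02  ]
scene (404, 246) [ 0.4963 -0.2425  0.02  ]
wrist (205, 295) [ 0.4338 -0.0817  0.03  ]
wrist (250, 397) [ 0.4735 -0.2027  0.03  ]
wrist (355, 392) [ 0.5889 -0.1962  0.03  ]
wrist (347, 272) [ 0.5773 -0.057   0.03  ]
wrist (505, 290) [ 0.7372 -0.0762  0.03  ]
```

View pics/c1.png

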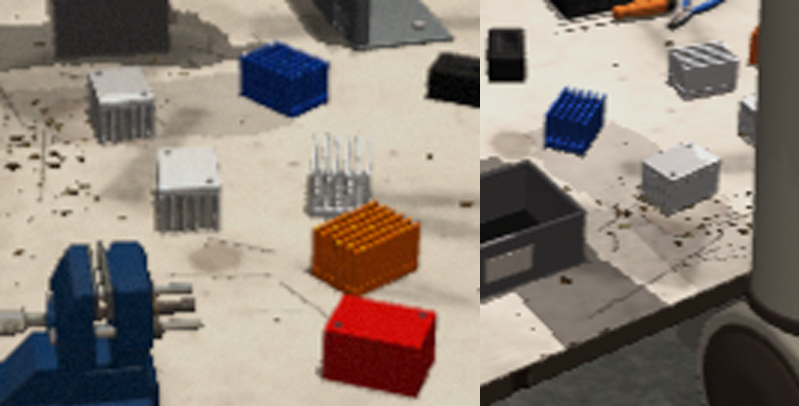

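Three grey heat sinks match: side (280,264) and (302,292) fins down, (353,290) fins up. Blue, orange and red are ruled out by colour, and side (537,298) is small and out of reach. The bin comes first, so I move the wrist camera to see the bin and the stand.

Emit:
{"fn": "carry_out", "kwargs": {"targets": "1 0 0 0 0 0 1; 1 0 0 0 0 0 1; 1 0 0 0 0 0 1; 1 0 0 0 0 0 1; 0.5 0 0 0 0 0 1; 0 -0.5 0 0 0 0 1; 0 0 0 0 0 0 1; 0 0 0 0 0 0 1"}}

```text
time: 0.82
ee_pos: [0.5296, 0.1804, 0.4047]
tcp_rot: [-180.0, 0.0, 90.1]
wrist_force: [-1.0, -0.5, 0.5]
opening: 0.0855
grasp_force: 0.0
```

Run:
```python
from h import *
import json
c=get_calibration("wrist"); json.dump({k:np.array(v).tolist() for k,v in c.items()},open("w1.json","w"))
cv2.imwrite("pics/w1.png",camera("wrist")[:,:,::-1]); print(monitor.get_obs()["ee_pos"])
```

```text
[0.53   0.1799 0.4048]
```

Emit:
{"fn": "carry_out", "kwargs": {"targets": "1 0 0 0 0 0 1; 1 0 0 0 0 0 1; 1 0 0 0 0 0 1; 0 0 0 0 0 0 1; 0 0 0 0 0 0 1; 0 0 0 0 0 0 1; 0 0 0 0 0 0 1; 0 0 0 0 0 0 1"}}

```text
time: 1.53
ee_pos: [0.5304, 0.2987, 0.405]
tcp_rot: [180.0, -0.0, 89.9]
wrist_force: [0.6, -1.3, 0.1]
opening: 0.0853
grasp_force: 0.0
```

Run:
```python
from h import *
import json
c=get_calibration("wrist"); json.dump({k:np.array(v).tolist() for k,v in c.items()},open("w2.json","w"))
cv2.imwrite("pics/w2.png",camera("wrist")[:,:,::-1]); print(monitor.get_obs()["ee_pos"])
```

```text
[0.5303 0.2988 0.4051]
```

View pics/w1.png

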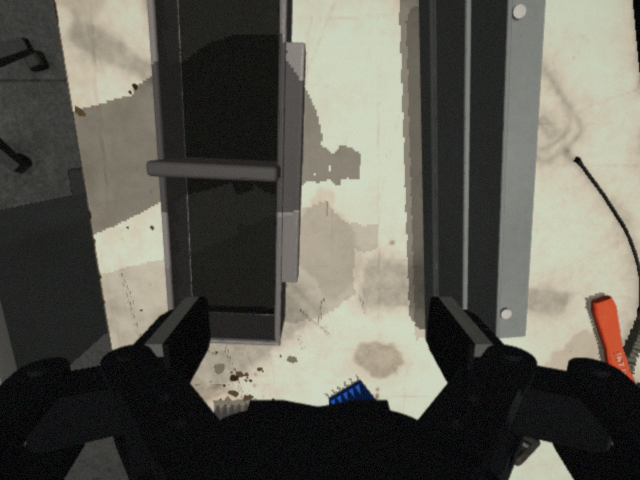

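View pics/w2.png

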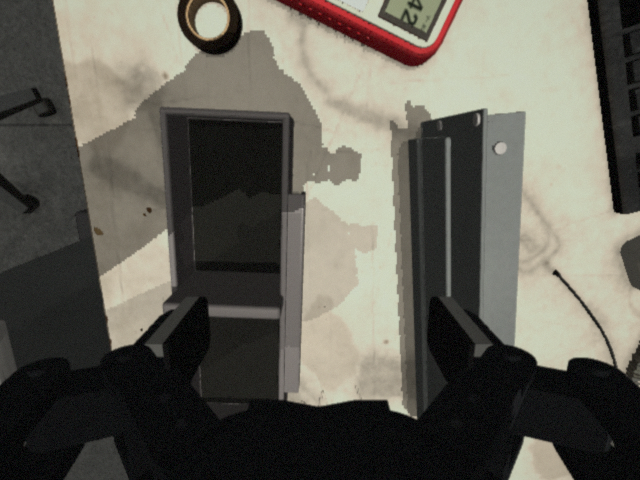

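Both show the bin lying straight (bar w1 (148,168)–(280,172), lip strip at the right of the bin, towards the stand). The rail's bright top edge is at column ~467 in w1 and ~447 in w2. I enlarge the rail ends and the bar ends for triangulation.

Run:
```python
from h import *
P=lambda f,x,y:crop(f"pics/{f}.png",x,y,100,75,2.65)
L=[[("wrist0",420,145),("w1",420,275),("w2",410,100)],[("w1",130,135),("w1",215,150),("w2",265,270)]]
g=[]
for r in L:
    row=[]
    for f,x,y in r:
        i=P(f,x,y); i=cv2.convertScaleAbs(i,alpha=1.6,beta=10)
        for k in range(0,100,10):
            cv2.line(i,(int(k*2.65),0),(int(k*2.65),6 if k%50 else 14),(0,255,0),1)
            if k<75: cv2.line(i,(0,int(k*2.65)),(6 if k%50 else 14,int(k*2.65)),(0,255,0),1)
        cv2.putText(i,f"{f} {x},{y}",(60,190),0,.45,(0,0,255),1); row.append(i)
    g.append(np.hstack(row))
cv2.imwrite("pics/c2.png",np.vstack(g))
```

```text
(no output)
```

View pics/c2.png

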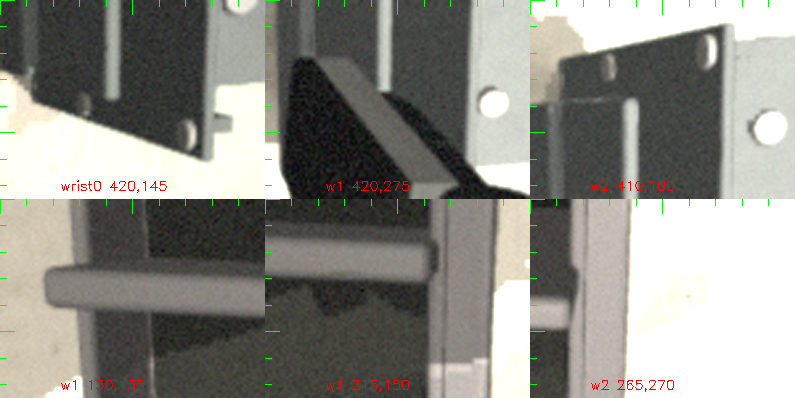

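Run:
```python
from h import *
import json
w1=json.load(open("w1.json"));w2=json.load(open("w2.json"))
V0=np.array([[ 1.,-0.0001,-0.0011,-0.5486],[0.0002,-0.9656,0.2601,-0.0329],[-0.0011,-0.2601,-0.9656,0.3775],[0,0,0,1]])
w0=dict(w1,view=V0)
W=lambda uv,z,c:plane("wrist",uv,z,c)
a=W((462.3,182.4),.125,w0);b=W((448.5,137),.125,w2);print("rail",a,b,b-a,(a+b)/2,"w1 point",W((465.3,309),.125,w1))
print("rail tri end",tri(ray("wrist",(462.3,182.4),w0),ray("wrist",(465.3,309.7),w1)))
a=W((499,204.6),.14,w0);b=W((484.3,109.4),.14,w2);print("panel",a,b,b-a,(a+b)/2)
p=[(147,169),(277.3,174)]
print("bar",[W(u,.088,w1) for u in p])
print("bar w2 L/R", W((165,303),.088,w2),W((280,313),.088,w2))
print("flange outer w1",W((304,43),.06,w1),W((298,282),.06,w1),"w2",W((305,194),.06,w2),W((298,391),.06,w2))
print("tri flange N end",tri(ray("wrist",(304,43),w1),ray("wrist",(305,194),w2)))
print("tri bar R end",tri(ray("wrist",(277.3,174),w1),ray("wrist",(280,313),w2)))
print("rim top corners w2",W((163,110),.06,w2),W((291,114),.06,w2))
print(monitor.get_obs()["time"],np.linalg.inv(w1["view"])[:3,3])
```

```text
rail [0.6458 0.0412 0.125 ] [0.6151 0.3692 0.125 ] [-0.0307  0.328   0.    ] [0.6304 0.2052 0.125 ] w1 point [0.6379 0.1284 0.125 ]
rail tri end (array([ 0.7371,  0.0181, -0.104 ]), [np.float64(0.0016527651129166023), np.float64(0.0016527651129165381)])
panel [0.665  0.0286 0.14  ] [0.6301 0.385  0.14  ] [-0.0348  0.3564  0.    ] [0.6476 0.2068 0.14  ]
bar [array([0.3968, 0.2279, 0.088 ]), array([0.497 , 0.2242, 0.088 ])]
bar w2 L/R [0.3992 0.2347 0.088 ] [0.4966 0.2252 0.088 ]
flange outer w1 [0.5174 0.3223 0.06  ] [0.5101 0.1242 0.06  ] w2 [0.5182 0.3234 0.06  ] [0.509 0.126 0.06 ]
tri flange N end (array([0.5177, 0.323 , 0.0569]), [np.float64(0.00039287599504950183), np.float64(0.0003928759950495702)])
tri bar R end (array([0.4965, 0.224 , 0.0855]), [np.float64(0.00016711393225545646), np.float64(0.00016711393225547864)])
rim top corners w2 [0.4037 0.3918 0.06  ] [0.5076 0.3886 0.06  ]
1.5833 [0.5285 0.2468 0.3731]
```

Rail: centre (0.630, 0.205), length 329 mm (330 given), stand yaw +5.4°. Bin: bar centre (0.446, 0.2265), yaw −2.35°, flange triangulated at 57 mm and bar at 86 mm, both matching the text. I move over the bar and turn the tool to pinch along the bin's y.

Emit:
{"fn": "carry_out", "kwargs": {"targets": "-0.6 -0.7 0 0 0 0 1; -0.6 -0.7 0 0 0 0 1; -0.6 -0.7 0 0 0 0 1; 0 0 0 0 0 1 1; 0 0 0 0 0 1 1; 0 0 0 0 0 1 1; 0 0 0 0 0 1 1; 0 0 0 0 0 1 1"}}

```text
time: 2.25
ee_pos: [0.4459, 0.2271, 0.4052]
tcp_rot: [180.0, -0.0, 61.0]
wrist_force: [0.6, 0.4, -0.1]
opening: 0.0854
grasp_force: 0.0
```

```bash
python3 -c "
from h import *
o=monitor.get_obs();print(o['q'],o['ee_pos'],o['tcp_rot'],o['time'])"
```

```text
[ 26.9908  -1.8472   3.1518  94.9429  -0.0018 145.998 ] [0.4459 0.2271 0.4052] [179.9671  -0.0455  60.9929] 2.25
```

Joint 6 would run past its range that way, so I turn the other way, to yaw 177.65.

Emit:
{"fn": "carry_out", "kwargs": {"targets": "0 0 0 0 0 -1 1; 0 0 0 0 0 -1 1; 0 0 0 0 0 -1 1; 0 0 0 0 0 -1 1; 0 0 0 0 0 -1 1; 0 0 0 0 0 -1 1; 0 0 0 0 0 -1 1; 0 0 0 0 0 -1 1"}}

```text
time: 2.92
ee_pos: [0.446, 0.2272, 0.405]
tcp_rot: [180.0, -0.0, 107.4]
wrist_force: [0.1, 0.1, -0.5]
opening: 0.0851
grasp_force: 0.0
```

Emit:
{"fn": "carry_out", "kwargs": {"targets": "0 0 0 0 0 -1 1; 0 0 0 0 0 -1 1; 0 0 0 0 0 -1 1; 0 0 0 0 0 -1 1; 0 0 0 0 0 -1 1; 0 0 0 0 0 -1 1; 0 0 0 0 0 -1 1; 0 0 0 0 0 -1 1"}}

```text
time: 3.58
ee_pos: [0.446, 0.2272, 0.405]
tcp_rot: [180.0, 0.0, 153.2]
wrist_force: [-0.1, -0.4, 0.5]
opening: 0.0853
grasp_force: 0.0
```

Emit:
{"fn": "carry_out", "kwargs": {"targets": "0 0 0 0 0 -1 1; 0 0 0 0 0 -1 1; 0 0 0 0 0 -1 1; 0 0 0 0 0 -1 1; 0 0 1 0 0 -0.36 1; 0 0 1 0 0 0 1; 0 0 0 0 0 0 1; 0 0 0 0 0 0 1"}}

```text
time: 4.25
ee_pos: [0.4454, 0.2272, 0.3239]
tcp_rot: [-179.9, -0.2, 177.9]
wrist_force: [0.2, 0.1, 0.6]
opening: 0.0855
grasp_force: 0.0
```

Emit:
{"fn": "carry_out", "kwargs": {"targets": "0 0 1 0 0 0 1; 0 0 1 0 0 0 0.3; 0 0 0.35 0 0 0 -0.2; 0 0 0 0 0 0 -1; 0 0 0 0 0 0 -1; 0 0 0 0 0 0 -1; 0 0 0 0 0 0 -1; 0 0 0 0 0 0 -1", "newtons": 60}}

```text
time: 4.92
ee_pos: [0.447, 0.2283, 0.234]
tcp_rot: [179.9, 0.2, 178.0]
wrist_force: [-1.1, -2.3, 8.9]
opening: 0.0109
grasp_force: 60.2
```

Emit:
{"fn": "carry_out", "kwargs": {"targets": "0 0 0 0 0 0 -1; 0 0 0 0 0 0 -1; 0 0 0 0 0 0 -1; 0 0 0 0 0 0 -1; 0 0 0 0 0 0 -1; 0 0 0 0 0 0 -1; 0 0 0 0 0 0 -1; 0 0 0 0 0 0 -1"}}

```text
time: 5.58
ee_pos: [0.4469, 0.2283, 0.234]
tcp_rot: [179.9, 0.3, 178.0]
wrist_force: [0.4, -2.6, 9.1]
opening: 0.0108
grasp_force: 60.1
```

Emit:
{"fn": "carry_out", "kwargs": {"targets": "0 0 -0.4 0 0 0 -1; 0 0 -0.7 0 0 0 -1; 0 0 -0.7 0 0 0 -1; 0 0 -0.7 0 0 0 -1; 0 0 -0.4 0 0 0 -1; 0 0 0 0 0 0 -1; 0 0 0 0 0 0 -1; 0 0 0 0 0 0 -1"}}

```text
time: 6.25
ee_pos: [0.4459, 0.228, 0.3457]
tcp_rot: [-180.0, -0.1, 178.0]
wrist_force: [-0.5, 0.5, -3.8]
opening: 0.0111
grasp_force: 59.0
```

Emit:
{"fn": "carry_out", "kwargs": {"targets": "-0.4 -0.1 0 0 0 0 -1; -0.7 -0.1 0 0 0 0 -1; -0.7 -0.1 0 0 0 0 -1; -0.7 -0.15 0 0 0 0 -1; -0.65 -0.15 0 0 0 -0.3 -1; 0 0 0 0 0 -0.5 -1; 0 0 0 0 0 -0.49 -1; 0 0 0 0 0 0 -1"}}

```text
time: 6.92
ee_pos: [0.5713, 0.1993, 0.3442]
tcp_rot: [-180.0, -0.2, -174.5]
wrist_force: [-0.1, 0.4, -4.4]
opening: 0.0112
grasp_force: 58.8
```

Run:
```python
from h import *
import json
c=get_calibration("wrist"); json.dump({k:np.array(v).tolist() for k,v in c.items()},open("w3.json","w"))
o=monitor.get_obs();print(o['q'],o['ee_pos'],o['tcp_rot'],o['time'])
a=camera("wrist")[:,:,::-1];cv2.imwrite("pics/w3.png",a)
cv2.imwrite("pics/w3b.png",np.hstack([a[:,:,:],cv2.resize(cv2.imread("pics/w3.png")[:10,:10],(1,480))])[:, :640])
for n in("side","scene"): cv2.imwrite(f"pics/{n}3.png",camera(n)[:,:,::-1])
```

```text
[19.2331 11.9273 11.155  89.4409  0.0035 13.748 ] [0.5713 0.1993 0.3442] [-179.9527   -0.2079 -174.515 ] 6.9167
```

View pics/w3.png

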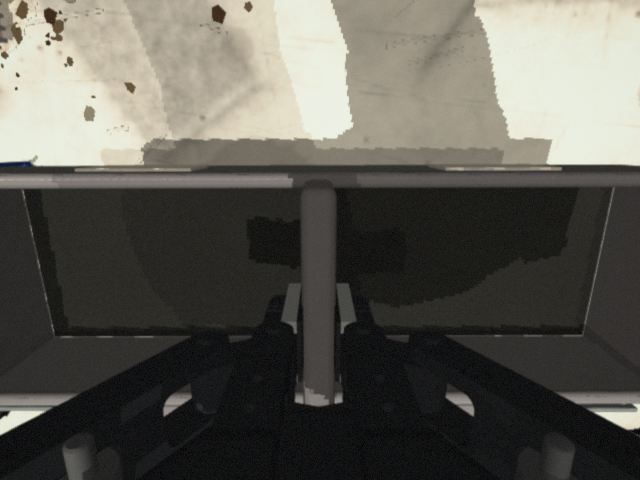

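```bash
python3 - <<'E'
from h import *
import json
c=json.load(open("w3.json"))
for u in [(318,180),(320,405)]: print("bar",plane("wrist",u,.198,c))
for u in [(318,167),(100,167),(560,167),(318,400)]: print("rim",plane("wrist",u,.170,c))
E
python3 -c "
import cv2
a=cv2.imread('pics/side3.png')[120:280,200:440];b=cv2.imread('pics/scene3.png')[190:350,160:400]
import numpy as np
cv2.imwrite('pics/c3.png',np.vstack([cv2.resize(x,None,fx=2,fy=1.8) if 0 else cv2.resize(x,(440,293)) for x in (a,b)]))"
```

```text
bar [0.5154 0.1946 0.198 ]
bar [0.5975 0.2032 0.198 ]
rim [0.513  0.1943 0.17  ]
rim [0.5211 0.1107 0.17  ]
rim [0.5041 0.287  0.17  ]
rim [0.6175 0.2043 0.17  ]
```

View pics/c3.png

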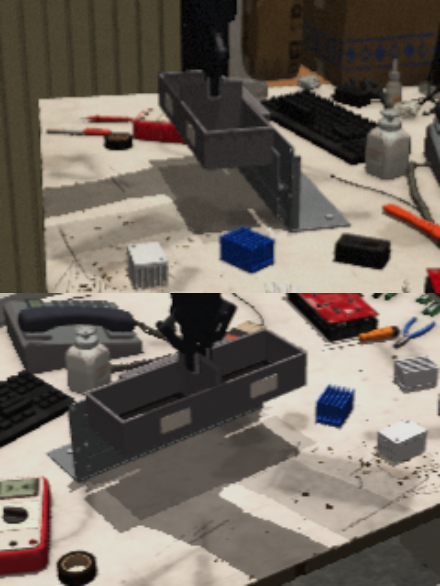

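The bin is held level; its front rim at ~(0.516) puts the bin centre at x≈0.569, so the lip is ~5 mm behind the rail's middle. I add 3 mm and lower slowly, watching the force.

Emit:
{"fn": "carry_out", "kwargs": {"targets": "-0.07 0 0 0 0 0 -1; 0 0 0.2 0 0 0 -1; 0 0 0.2 0 0 0 -1; 0 0 0.1 0 0 0 -1; 0 0 0.1 0 0 0 -1; 0 0 0.05 0 0 0 -1; 0 0 0 0 0 0 -1; 0 0 0 0 0 0 -1"}}

```text
time: 7.73
ee_pos: [0.5738, 0.1999, 0.3207]
tcp_rot: [180.0, 0.0, -174.6]
wrist_force: [0.0, 0.3, -3.3]
opening: 0.0111
grasp_force: 58.8
```

Emit:
{"fn": "carry_out", "kwargs": {"targets": "0 0 0.1 0 0 0 -1; 0 0 0.1 0 0 0 -1; 0 0 0.1 0 0 0 -1; 0 0 0 0 0 0 -1; 0 0 0 0 0 0 -1; 0 0 0 0 0 0 -1; 0 0 0 0 0 0 -1; 0 0 0 0 0 0 -1"}}

```text
time: 8.4
ee_pos: [0.5739, 0.1999, 0.3089]
tcp_rot: [180.0, 0.0, -174.6]
wrist_force: [0.1, -0.0, -3.4]
opening: 0.0111
grasp_force: 58.8
```

Emit:
{"fn": "carry_out", "kwargs": {"targets": "0 0 0.1 0 0 0 -1; 0 0 0.05 0 0 0 -1; 0 0 0.05 0 0 0 -1; 0 0 0 0 0 0 -1; 0 0 0 0 0 0 -1; 0 0 0 0 0 0 -1; 0 0 0 0 0 0 -1; 0 0 0 0 0 0 -1"}}

```text
time: 9.07
ee_pos: [0.5736, 0.1999, 0.3016]
tcp_rot: [180.0, 0.0, -174.6]
wrist_force: [-5.4, -0.8, 6.4]
opening: 0.0111
grasp_force: 60.4
```

The flange took the load at TCP z ≈ 0.302, as expected for a hooked lip. Releasing and rising.

Emit:
{"fn": "carry_out", "kwargs": {"targets": "0 0 0 0 0 0 -0.6; 0 0 0 0 0 0 -0.4; 0 0 0 0 0 0 -0.2; 0 0 0 0 0 0 -0.2; 0 0 -0.3 0 0 0 -0.2; 0 0 -0.6 0 0 0 -0.2; 0 0 -0.9 0 0 0 -0.2; 0 0 -0.9 0 0 0 -0.2"}}

```text
time: 9.73
ee_pos: [0.5735, 0.1998, 0.4101]
tcp_rot: [-180.0, -0.1, -174.6]
wrist_force: [0.3, 0.1, 0.7]
opening: 0.0341
grasp_force: 0.0
```

Emit:
{"fn": "carry_out", "kwargs": {"targets": "0.5 -0.9 0 0 0 1 1; 0.5 -0.9 0 0 0 1 1; 0.5 -0.8 0 0 0 1 1; 0.5 -0.7 0 0 0 1 1; 0 0 0 0 0 1 1; 0 0 0 0 0 1 1; 0 0 0 0 0 1 1; 0 0 0 0 0 1 1"}}

```text
time: 10.4
ee_pos: [0.4883, 0.073, 0.4099]
tcp_rot: [179.9, 0.1, 139.2]
wrist_force: [-0.2, 0.7, -0.7]
opening: 0.085
grasp_force: 0.0
```

Run:
```python
from h import *
a=camera("side")[120:280,200:440,::-1];b=camera("scene")[190:350,160:400,::-1];cv2.imwrite("pics/x.png",b)
cv2.imwrite('pics/c4.png',np.vstack([cv2.resize(x,(440,293)) for x in (a,b)]))
o=monitor.get_obs();print(o['q'],o['ee_pos'],o['tcp_rot'],o['time'])
```

```text
[ 8.5159 -2.6317  2.8986 95.4697 -0.0004 49.0671] [0.4884 0.0731 0.4097] [179.9545   0.0399 139.4488] 10.5
```

View pics/c4.png

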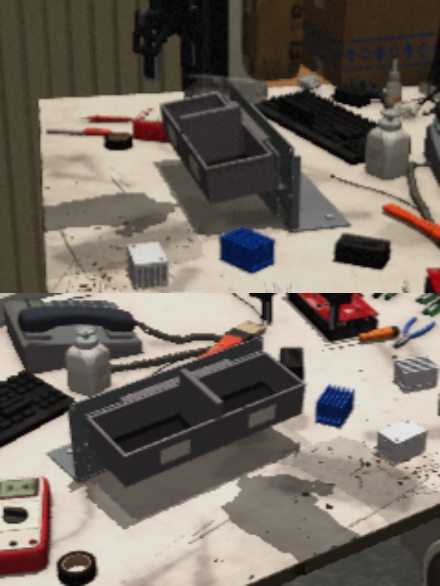

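Hooked: c4 shows the bin hanging on the upper louvre with a slight forward sag, centred and empty. Next I look down on the heat sinks.

Emit:
{"fn": "carry_out", "kwargs": {"targets": "0 0 0 0 0 1 1; 0 0 0 0 0 1 1; 0 0 0 0 0 1 1; 0 0 0 0 0 1 1; 0 0 0 0 0 1 1; 0 0 0 0 0 1 1; 0 0 0 0 0 1 1; 0 0 0 0 0 1 1"}}

```text
time: 11.17
ee_pos: [0.4886, 0.0733, 0.4093]
tcp_rot: [180.0, -0.0, 93.7]
wrist_force: [-0.5, -0.4, -0.7]
opening: 0.0855
grasp_force: 0.0
```

Emit:
{"fn": "carry_out", "kwargs": {"targets": "0 0 0 0 0 0.62 1; -0.9 0.1 0 0 0 0 1; -0.9 0.1 0 0 0 0 1; -1 0.1 0 0 0 0 1; -1 0 0 0 0 0 1; -1 0 0 0 0 0 1; 0 0 0 0 0 0 1; 0 0 0 0 0 0 1"}}

```text
time: 11.83
ee_pos: [0.501, -0.1206, 0.4089]
tcp_rot: [-180.0, -0.0, 90.1]
wrist_force: [1.2, 1.1, -0.0]
opening: 0.0854
grasp_force: 0.0
```

```bash
cat >> h.py <<'E'
import json
def snap(k):
    c=get_calibration("wrist"); json.dump({a:np.array(v).tolist() for a,v in c.items()},open(f"{k}.json","w"))
    cv2.imwrite(f"pics/{k}.png",camera("wrist")[:,:,::-1]); print(monitor.get_obs()["ee_pos"],monitor.get_obs()["tcp_rot"])
E
python3 -c "
from h import *
snap('w4')"
```

```text
[ 0.5011 -0.1193  0.4089] [180.      -0.0161  90.2121]
```

Emit:
{"fn": "carry_out", "kwargs": {"targets": "-0.7 0 0 0 0 0 1; -0.8 0 0 0 0 0 1; 0 0 0 0 0 0 1; 0 0 0 0 0 0 1; 0 0 0 0 0 0 1; 0 0 0 0 0 0 1; 0 0 0 0 0 0 1; 0 0 0 0 0 0 1"}}

```text
time: 12.55
ee_pos: [0.5014, -0.1778, 0.4089]
tcp_rot: [180.0, 0.0, 90.3]
wrist_force: [-0.7, 0.1, 0.1]
opening: 0.0853
grasp_force: 0.0
```

```bash
python3 -c "
from h import *
snap('w5')
a=cv2.imread('pics/w4.png')[0:430];b=cv2.imread('pics/w5.png')[0:330]
cv2.imwrite('pics/c5.png',np.vstack([cv2.resize(a,None,fx=.72,fy=.72),cv2.resize(b,None,fx=.72,fy=.72)]))"
```

```text
[ 0.5014 -0.178   0.4089] [179.9849   0.0036  90.2473]
```

View pics/c5.png

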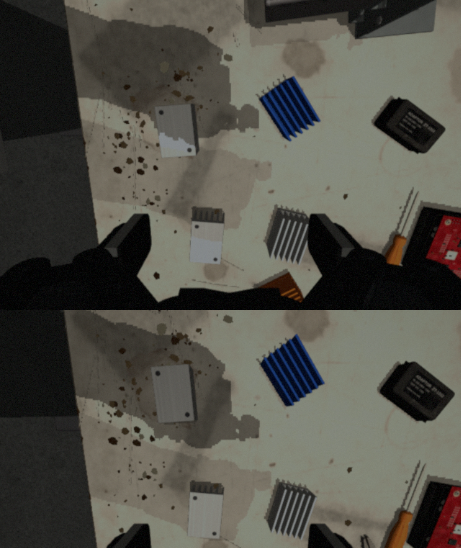

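w4/w5 show A (plate up) at w5 (239,115), B (plate up) at (287,278) and C (fins up) at (403,274). The adapter and the screwdriver (blade near (580,215)) lie to the right. I measure the sinks with masks.

Run:
```python
from h import *
import json
roi={"w4":{"A":(200,130,95,105),"B":(250,275,75,110),"C":(355,270,90,105)},"w5":{"A":(195,60,100,115),"B":(250,225,75,105),"C":(355,225,90,110)}}
for k in roi:
    im=cv2.imread(f"pics/{k}.png"); c=json.load(open(f"{k}.json"))
    hsv=cv2.cvtColor(im,cv2.COLOR_BGR2HSV)
    for n,(x,y,w,h) in roi[k].items():
        p=im[y:y+h,x:x+w]; s=hsv[y:y+h,x:x+w]
        m=((s[...,1]<28)&(s[...,2]>(95 if n!='C' else 0))).astype(np.uint8)
        m=cv2.morphologyEx(m,cv2.MORPH_OPEN,np.ones((3,3))); m=cv2.morphologyEx(m,cv2.MORPH_CLOSE,np.ones((7,7)))
        nl,lab,st,ce=cv2.connectedComponentsWithStats(m); i=1+np.argmax(st[1:,4]); cn=max(cv2.findContours((lab==i).astype(np.uint8),0,2)[0],key=cv2.contourArea)
        W=np.array([plane("wrist",q[0]+[x,y],.04,c)[:2] for q in cn],np.float32)*1000
        r=cv2.minAreaRect(W); print(k,n,st[i],"px c",ce[i]+[x,y],"rect mm",np.round(r[0],1),np.round(r[1],1),round(r[2],1), "medBGR in",np.median(p[lab==i],0),"out",np.median(p[lab==0],0))
        cv2.drawContours(im[y:y+h,x:x+w],[cn],-1,(0,0,255),1)
    cv2.imwrite(f"pics/{k}m.png",im)
```

```text
w4 A [  20   51   52   38 1352] px c [242.8787 202.963 ] rect mm [ 432.4 -104.3] [45.8 34.3] 4.1 medBGR in [131. 136. 132.] out [84. 91. 93.]
w4 B [  12   32   49   60 2573] px c [286.0155 336.8247] rect mm [ 467.1 -247.5] [66. 47.] 85.1 medBGR in [132. 133. 131.] out [103. 116. 122.]
w4 C [  18   20   56   78 3081] px c [402.1353 329.5612] rect mm [ 586.  -238.4] [78.8 56.5] 77.6 medBGR in [52. 55. 55.] out [117. 132. 131.]
w5 A [46 82  6 12 45] px c [243.3778 147.7778] rect mm [ 432.9 -115. ] [4.2 9.8] 11.9 medBGR in [91. 96. 97.] out [67. 76. 80.]
w5 B [  10   28   50   65 2815] px c [284.2501 284.7954] rect mm [ 467.2 -247.5] [65.5 45.3] 85.0 medBGR in [123. 131. 131.] out [ 99. 112. 118.]
w5 C [  19   16   66   78 3272] px c [406.86   280.7424] rect mm [ 587.9 -241.8] [74.5 52. ] 77.2 medBGR in [58. 60. 60.] out [113. 127. 129.]
```

B: both views agree on centre (0.467, −0.2475), 66 × 46 mm, top at 40 mm, long axis at yaw 85°. I'll turn it over in two 90° steps about the pinch line, standing it on its end in between, with the tool tilted ∓45°.

Emit:
{"fn": "carry_out", "kwargs": {"targets": "-0.87 -0.43 0 0 0 0.46 1; -0.87 -0.43 0 0 0 0.46 1; 0 0 0.9 0 0 0 1; 0 0 0.9 0 0 0 1; 0 0 0.7 0 0 0 1; 0 0 0 0 0 0 1; 0 0 0 0 0 0 1; 0 0 0 0 0 0 1"}}

```text
time: 13.27
ee_pos: [0.4659, -0.2475, 0.3108]
tcp_rot: [179.9, 0.0, 84.9]
wrist_force: [-0.5, -0.8, 0.1]
opening: 0.0854
grasp_force: 0.0
```

Emit:
{"fn": "carry_out", "kwargs": {"targets": "0.38 0 0.0187 0 -0.982 0 1; 0.38 0 0.0187 0 -0.982 0 1; 0.38 0 0.0187 0 -0.982 0 1; 0.38 0 0.0187 0 -0.982 0 1; 0.38 0 0.0187 0 -0.982 0 1; 0.38 0 0.0187 0 -0.982 0 1; 0.38 0 0.0187 0 -0.982 0 1; 0.38 0 0.0187 0 -0.982 0 1"}}

```text
time: 13.93
ee_pos: [0.4763, -0.1374, 0.2665]
tcp_rot: [179.5, 45.3, 84.6]
wrist_force: [-1.0, -0.1, -0.4]
opening: 0.0854
grasp_force: 0.0
```

```bash
cat >> h.py <<'E'
from scipy.spatial.transform import Rotation as Ro
def st():
    o=monitor.get_obs(); R=Ro.from_euler("xyz",o["tcp_rot"],degrees=True).as_matrix()
    print("t",o["time"],"q",o["q"].round(1),"G",o["ee_pos"]+R[:,2]*.155,"zdir",R[:,2].round(3),"ydir",R[:,1].round(3),"F",o["wrist_force"].round(1),"open",round(o["opening"],4),"gf",round(o["grasp_force"],1)); return o["ee_pos"]+R[:,2]*.155,R
E
python3 -c "
from h import *
st()
for p in [(270,350),(290,370),(300,340)]: print(plane('side',p,0.0))"
```

```text
t 13.9333 q [ -6.9  -4.3 -18.2  73.8 -45.3  87.3] G [ 0.4673 -0.2472  0.1575] zdir [-0.058 -0.708 -0.703] ydir [ 0.996 -0.088  0.006] F [-1.  -0.1 -0.4] open 0.0854 gf 0.0
[ 0.3752 -0.444   0.    ]
[ 0.4072 -0.518   0.    ]
[ 0.4401 -0.4183  0.    ]
```

Emit:
{"fn": "carry_out", "kwargs": {"targets": "0.7 0 0.7 0 0 0 1; 0.7 0 0.7 0 0 0 1; 0.5 0 0.5 0 0 0 1; 0.25 0 0.25 0 0 0 1; 0.12 0 0.12 0 0 0 1; 0 0 0 0 0 0 1; 0 0 0 0 0 0 0.3; 0 0 0 0 0 0 0", "newtons": 40}}

```text
time: 14.6
ee_pos: [0.4764, -0.1385, 0.1371]
tcp_rot: [179.7, 45.0, 84.7]
wrist_force: [-0.9, -0.2, 0.7]
opening: 0.0638
grasp_force: 0.0
```

Emit:
{"fn": "carry_out", "kwargs": {"targets": "0 0 0 0 0 0 -0.2; 0 0 0 0 0 0 -0.4; 0 0 0 0 0 0 -0.6; 0 0 0 0 0 0 -1; 0 0 0 0 0 0 -1; 0 0 0 0 0 0 -1; 0 0 0 0 0 0 -1; 0 0 0 0 0 0 -1"}}

```text
time: 15.27
ee_pos: [0.4761, -0.1385, 0.1365]
tcp_rot: [179.8, 45.1, 84.7]
wrist_force: [0.3, 2.9, 6.5]
opening: 0.0454
grasp_force: 40.6
```

```bash
python3 -c "
from h import *
st()"
```

```text
t 15.2667 q [ -7.1   1.4 -27.7  58.8 -45.   87.2] G [ 0.4667 -0.2478  0.0271] zdir [-0.061 -0.705 -0.706] ydir [ 0.996 -0.089  0.003] F [0.3 2.9 6.5] open 0.0454 gf 40.6
```

Emit:
{"fn": "carry_out", "kwargs": {"targets": "-0.3 0 -0.3 0 0 0 -1; -0.7 0 -0.7 0 0 0 -1; -0.7 0 -0.7 0 0 0 -1; -0.7 0 -0.7 0 0 0 -1; -0.5 0 -0.5 0 0 0 -1; 0.5 -0.25 -0.5 0 0 0 -1; 0.7 -0.25 -0.7 0 0 0 -1; 0.7 -0.25 -0.7 0 0 0 -1"}}

```text
time: 15.93
ee_pos: [0.4542, -0.0282, 0.3005]
tcp_rot: [179.7, 45.0, 84.5]
wrist_force: [1.2, 1.3, -2.7]
opening: 0.0456
grasp_force: 41.5
```

Emit:
{"fn": "carry_out", "kwargs": {"targets": "0.7 -0.25 -0.7 0 0 0 -1; 0.7 -0.25 -0.7 0 0 0 -1; 0.7 -0.25 -0.7 0 0 0 -1; 0.7 -0.25 -0.7 0 0 0 -1; 0.7 -0.25 -0.7 0 0 0 -1; 0.5 -0.2 -0.5 0 0 0 -1; 0 0 0 0 0 0 -1; 0 0 0 0 0 0 -1"}}

```text
time: 16.6
ee_pos: [0.4172, 0.2033, 0.2988]
tcp_rot: [-180.0, 45.0, 85.1]
wrist_force: [0.3, -0.3, -2.0]
opening: 0.0457
grasp_force: 41.7
```

Emit:
{"fn": "carry_out", "kwargs": {"targets": "-0.38 0 0.0187 0 0.982 0 -1; -0.38 0 0.0187 0 0.982 0 -1; -0.38 0 0.0187 0 0.982 0 -1; -0.38 0 0.0187 0 0.982 0 -1; -0.38 0 0.0187 0 0.982 0 -1; -0.38 0 0.0187 0 0.982 0 -1; -0.38 0 0.0187 0 0.982 0 -1; -0.38 0 0.0187 0 0.982 0 -1"}}

```text
time: 17.27
ee_pos: [0.4071, 0.0908, 0.3455]
tcp_rot: [179.8, -0.3, 84.8]
wrist_force: [-0.8, -0.8, -1.7]
opening: 0.0456
grasp_force: 41.5
```

Emit:
{"fn": "carry_out", "kwargs": {"targets": "-0.38 0 0.0187 0 0.982 0 -1; -0.38 0 0.0187 0 0.982 0 -1; -0.38 0 0.0187 0 0.982 0 -1; -0.38 0 0.0187 0 0.982 0 -1; -0.38 0 0.0187 0 0.982 0 -1; -0.38 0 0.0187 0 0.982 0 -1; -0.38 0 0.0187 0 0.982 0 -1; -0.38 0 0.0187 0 0.982 0 -1"}}

```text
time: 17.93
ee_pos: [0.3971, -0.0184, 0.2994]
tcp_rot: [179.6, -45.2, 85.0]
wrist_force: [0.3, 0.3, -2.1]
opening: 0.0453
grasp_force: 41.5
```

```bash
python3 -c "
from h import *
st()"
```

```text
t 17.9333 q [-14.  -13.1 -22.4  89.1  44.6  77.7] G [0.4077 0.0911 0.1902] zdir [ 0.068  0.706 -0.705] ydir [ 0.996 -0.092  0.004] F [ 0.3  0.3 -2.1] open 0.0453 gf 41.5
```

Emit:
{"fn": "carry_out", "kwargs": {"targets": "-0.7 0 0.7 0 0 0 -1; -0.7 0 0.7 0 0 0 -1; -0.6 0 0.6 0 0 0 -1; -0.4 0 0.4 0 0 0 -1; -0.2 0 0.2 0 0 0 -1; -0.08 0 0.08 0 0 0 -1; 0 0 0 0 0 0 -1; 0 0 0 0 0 0 -1"}}

```text
time: 18.6
ee_pos: [0.3983, -0.0169, 0.1486]
tcp_rot: [179.8, -45.0, 85.0]
wrist_force: [1.6, 1.2, -1.5]
opening: 0.0455
grasp_force: 41.6
```

Emit:
{"fn": "carry_out", "kwargs": {"targets": "-0.02 0 0.02 0 0 0 -1; -0.02 0 0.02 0 0 0 -1; -0.02 0 0.02 0 0 0 -1; 0 0 0 0 0 0 -1; 0 0 0 0 0 0 -1; 0 0 0 0 0 0 -1; 0 0 0 0 0 0 -1; 0 0 0 0 0 0 -1"}}

```text
time: 19.27
ee_pos: [0.3978, -0.0165, 0.1438]
tcp_rot: [-180.0, -45.0, 84.9]
wrist_force: [0.3, -0.0, -0.9]
opening: 0.0454
grasp_force: 41.6
```

```bash
python3 -c "
from h import *
st()"
```

```text
t 19.2667 q [-13.7  -7.1 -35.   70.5  44.4  78. ] G [0.4076 0.0927 0.0342] zdir [ 0.063  0.704 -0.707] ydir [ 0.996 -0.089 -0.   ] F [ 0.3 -0.  -0.9] open 0.0454 gf 41.6
```

Emit:
{"fn": "carry_out", "kwargs": {"targets": "-0.02 0 0.02 0 0 0 -1; -0.02 0 0.02 0 0 0 -1; 0 0 0 0 0 0 -1; 0 0 0 0 0 0 0.1; 0 0 0 0 0 0 0.15; 0 0 0 0 0 0 0.3; 0 0 0 0 0 0 0.6; 0 0 0 0 0 0 0.8"}}

```text
time: 19.93
ee_pos: [0.3978, -0.0165, 0.1414]
tcp_rot: [-180.0, -45.0, 84.9]
wrist_force: [0.3, -0.3, -0.2]
opening: 0.0767
grasp_force: 0.0
```

Emit:
{"fn": "carry_out", "kwargs": {"targets": "0 0 -0.3 0 0 0 1; 0 0 -0.6 0 0 0 1; 0 0 -0.9 0 0 0 1; 0 0 -0.9 0 0 0 1; 0 0 -0.9 0 0 0 1; 0 0 0 0 0 0 1; 0 0 0 0 0 0 1; 0 0 0 0 0 0 1"}}

```text
time: 20.6
ee_pos: [0.3887, -0.1178, 0.2426]
tcp_rot: [-179.9, -45.0, 84.8]
wrist_force: [0.3, 0.2, -0.9]
opening: 0.0852
grasp_force: 0.0
```

```bash
python3 -c "
from h import *
st(); print(proj('side',[.41,.10,.03]),proj('scene',[.41,.10,.03]),proj('side',[.41,.10,.066]))
cv2.imwrite('pics/side6.png',camera('side')[:,:,::-1]);cv2.imwrite('pics/scene6.png',camera('scene')[:,:,::-1])"
```

```text
t 20.6 q [-27.2  -3.4 -21.1  93.   40.9  60.1] G [ 0.3984 -0.0086  0.1331] zdir [ 0.063  0.705 -0.707] ydir [ 0.996 -0.089 -0.001] F [ 0.3  0.2 -0.9] open 0.0852 gf 0.0
[264.9788 232.3352] [329.8608 290.7922] [264.4645 220.6153]
```

Emit:
{"fn": "carry_out", "kwargs": {"targets": "0.81 0 -0.1 0 0 0 1; 0.81 0 0.1 0 0 0 1; 0.81 0 0.42 0 0 0 1; 0.82 0 0.46 0 0 0 1; 0.38 0 0.0187 0 -0.982 0 1; 0.38 0 0.0187 0 -0.982 0 1; 0.38 0 0.0187 0 -0.982 0 1; 0.38 0 0.0187 0 -0.982 0 1"}}

```text
time: 21.37
ee_pos: [0.4031, 0.0499, 0.3442]
tcp_rot: [179.9, -22.3, 85.0]
wrist_force: [0.4, -0.5, -0.2]
opening: 0.0854
grasp_force: 0.0
```

Emit:
{"fn": "carry_out", "kwargs": {"targets": "0.38 0 0.0187 0 -0.982 0 1; 0.38 0 0.0187 0 -0.982 0 1; 0.38 0 0.0187 0 -0.982 0 1; 0.38 0 0.0187 0 -0.982 0 1; 0 0 0 0 0 0 1; 0 0 0 0 0 0 1; 0 0 0 0 0 0 1; 0 0 0 0 0 0 1"}}

```text
time: 22.03
ee_pos: [0.4087, 0.1071, 0.3554]
tcp_rot: [-180.0, -0.1, 84.9]
wrist_force: [0.0, -1.4, 0.9]
opening: 0.0852
grasp_force: 0.0
```

```bash
python3 -c "
from h import *
st(); snap('w7'); c=json.load(open('w7.json'))
print(proj('wrist',[.408,.0997,.066],c))
cv2.imwrite('pics/side7.png',camera('side')[:,:,::-1])
a=cv2.imread('pics/w7.png');b=crop('pics/side7.png',200,180,200,150,2)
a=cv2.resize(a,(400,300));cv2.imwrite('pics/c7.png',np.hstack([a,b]))"
```

```text
t 22.0333 q [ 14.7 -13.2 -12.5  90.7   0.1 109.8] G [0.4086 0.1074 0.2004] zdir [-0.001  0.002 -1.   ] ydir [ 0.996 -0.089 -0.001] F [ 0.  -1.4  0.9] open 0.0852 gf 0.0
[0.4087 0.1069 0.3556] [-179.9799   -0.0762   84.8409]
[319.8795 248.1337]
```

View pics/c7.png

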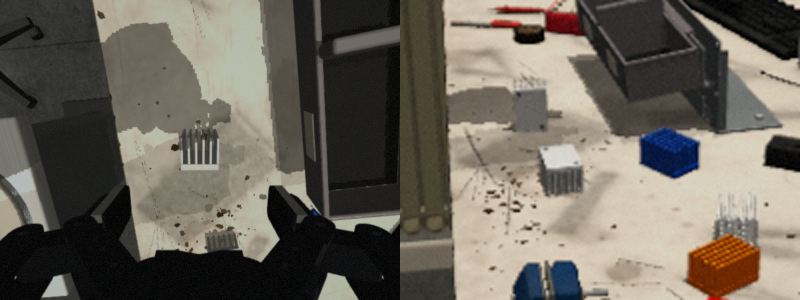

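c7: B stands on its end at w7 (320,240), fins north, where predicted. A (plate up) and C (fins up) are unmoved. Next is the second half turn.

Emit:
{"fn": "carry_out", "kwargs": {"targets": "0.38 0 0.0187 0 -0.982 0 1; 0.38 0 0.0187 0 -0.982 0 1; 0.38 0 0.0187 0 -0.982 0 1; 0.38 0 0.0187 0 -0.982 0 1; 0.38 0 0.0187 0 -0.982 0 1; 0.38 0 0.0187 0 -0.982 0 1; 0.38 0 0.0187 0 -0.982 0 1; 0.38 0 0.0187 0 -0.982 0 1"}}

```text
time: 22.8
ee_pos: [0.419, 0.217, 0.3105]
tcp_rot: [179.9, 45.2, 84.8]
wrist_force: [0.1, -0.3, -0.7]
opening: 0.0855
grasp_force: 0.0
```

Emit:
{"fn": "carry_out", "kwargs": {"targets": "0.7 0 0.7 0 0 0 1; 0.7 0 0.7 0 0 0 1; 0.7 0 0.7 0 0 0 1; 0.5 0 0.5 0 0 0 1; 0.25 0 0.25 0 0 0 1; 0 0 0 0 0 0 1; 0 0 0 0 0 0 0.4; 0 0 0 0 0 0 0.1"}}

```text
time: 23.47
ee_pos: [0.4191, 0.2166, 0.1505]
tcp_rot: [179.9, 45.0, 84.8]
wrist_force: [0.5, -0.7, 0.5]
opening: 0.0639
grasp_force: 0.0
```

Emit:
{"fn": "carry_out", "kwargs": {"targets": "0 0 0 0 0 0 0; 0 0 0 0 0 0 -0.2; 0 0 0 0 0 0 -0.6; 0 0 0 0 0 0 -1; 0 0 0 0 0 0 -1; 0 0 0 0 0 0 -1; 0 0 0 0 0 0 -1; 0 0 0 0 0 0 -1"}}

```text
time: 24.13
ee_pos: [0.419, 0.2171, 0.1507]
tcp_rot: [179.8, 45.0, 84.8]
wrist_force: [1.0, 1.6, 6.2]
opening: 0.0455
grasp_force: 41.5
```

```bash
python3 -c "
from h import *
st()"
```

```text
t 24.1333 q [ 34.8  16.7 -11.2  94.6 -32.9 139.7] G [0.4096 0.108  0.041 ] zdir [-0.061 -0.704 -0.708] ydir [ 0.996 -0.088  0.002] F [1.  1.6 6.2] open 0.0455 gf 41.5
```

Emit:
{"fn": "carry_out", "kwargs": {"targets": "-0.3 0 -0.3 0 0 0 -1; -0.7 0 -0.7 0 0 0 -1; -0.7 0 -0.7 0 0 0 -1; -0.4 0 -0.4 0 0 0 -1; -0.38 0 0.0187 0 0.982 0 -1; -0.38 0 0.0187 0 0.982 0 -1; -0.38 0 0.0187 0 0.982 0 -1; -0.38 0 0.0187 0 0.982 0 -1"}}

```text
time: 24.8
ee_pos: [0.4141, 0.1665, 0.303]
tcp_rot: [179.9, 22.2, 84.9]
wrist_force: [0.4, -0.4, -1.3]
opening: 0.0454
grasp_force: 41.2
```

Emit:
{"fn": "carry_out", "kwargs": {"targets": "-0.38 0 0.0187 0 0.982 0 -1; -0.38 0 0.0187 0 0.982 0 -1; -0.38 0 0.0187 0 0.982 0 -1; -0.38 0 0.0187 0 0.982 0 -1; -0.38 0 0.0187 0 0.982 0 -1; -0.38 0 0.0187 0 0.982 0 -1; -0.38 0 0.0187 0 0.982 0 -1; -0.38 0 0.0187 0 0.982 0 -1"}}

```text
time: 25.47
ee_pos: [0.4032, 0.0477, 0.3026]
tcp_rot: [179.8, -22.8, 85.0]
wrist_force: [1.0, -0.2, -1.8]
opening: 0.0456
grasp_force: 41.3
```

Emit:
{"fn": "carry_out", "kwargs": {"targets": "-0.38 0 0.0187 0 0.982 0 -1; -0.38 0 0.0187 0 0.982 0 -1; -0.38 0 0.0187 0 0.982 0 -1; -0.38 0 0.0187 0 0.982 0 -1; -0.5 0 0.5 0 0 0 -1; -0.5 0 0.5 0 0 0 -1; -0.5 0 0.5 0 0 0 -1; 0 0 0 0 0 0 -1"}}

```text
time: 26.13
ee_pos: [0.3973, -0.0015, 0.1789]
tcp_rot: [-179.5, -45.0, 84.5]
wrist_force: [-1.4, -0.1, -2.5]
opening: 0.0456
grasp_force: 41.4
```

```bash
python3 -c "
from h import *
st()"
```

```text
t 26.1333 q [-11.6 -10.2 -33.6  73.5  44.6  80.9] G [0.4064 0.1076 0.0692] zdir [ 0.059  0.704 -0.707] ydir [ 0.996 -0.089 -0.006] F [-1.4 -0.1 -2.5] open 0.0456 gf 41.4
```

Emit:
{"fn": "carry_out", "kwargs": {"targets": "-0.3 0 0.3 0 0 0 -1; -0.3 0 0.3 0 0 0 -1; -0.05 0 0.05 0 0 0 -1; -0.03 0 0.03 0 0 0 -1; -0.02 0 0.02 0 0 0 -1; -0.02 0 0.02 0 0 0 -1; 0 0 0 0 0 0 -1; 0 0 0 0 0 0 -1"}}

```text
time: 26.8
ee_pos: [0.3994, -0.0016, 0.1431]
tcp_rot: [179.9, -45.0, 85.0]
wrist_force: [0.4, 0.5, -2.0]
opening: 0.0455
grasp_force: 41.6
```

Emit:
{"fn": "carry_out", "kwargs": {"targets": "-0.02 0 0.02 0 0 0 -1; -0.01 0 0.01 0 0 0 -1; 0 0 0 0 0 0 -1; 0 0 0 0 0 0 -1; 0 0 0 0 0 0 -1; 0 0 0 0 0 0 -1; 0 0 0 0 0 0 -1; 0 0 0 0 0 0 -1"}}

```text
time: 27.47
ee_pos: [0.3992, -0.0016, 0.1407]
tcp_rot: [180.0, -45.0, 84.9]
wrist_force: [-0.8, 0.9, -0.9]
opening: 0.0458
grasp_force: 41.6
```

```bash
python3 -c "
from h import *
st()"
```

```text
t 27.4667 q [-11.6  -7.9 -36.1  68.2  44.6  80.9] G [0.4089 0.1076 0.0311] zdir [ 0.063  0.704 -0.707] ydir [ 0.996 -0.089  0.   ] F [-0.8  0.9 -0.9] open 0.0458 gf 41.6
```

Emit:
{"fn": "carry_out", "kwargs": {"targets": "-0.02 0 0.02 0 0 0 -1; -0.02 0 0.02 0 0 0 -1; 0 0 0 0 0 0 -1; 0 0 0 0 0 0 0.1; 0 0 0 0 0 0 0.2; 0 0 0 0 0 0 0.4; 0 0 0 0 0 0 0.6; 0 0 0 0 0 0 0.7"}}

```text
time: 28.13
ee_pos: [0.3992, -0.0016, 0.1385]
tcp_rot: [180.0, -45.0, 84.9]
wrist_force: [-1.4, 0.0, -0.3]
opening: 0.0726
grasp_force: 0.0
```

Emit:
{"fn": "carry_out", "kwargs": {"targets": "0.38 0 0.0187 0 -0.982 0 0.7; 0.38 0 0.0187 0 -0.982 0 0.7; 0.38 0 0.0187 0 -0.982 0 0.7; 0.38 0 0.0187 0 -0.982 0 0.7; 0.38 0 0.0187 0 -0.982 0 0.7; 0.38 0 0.0187 0 -0.982 0 0.7; 0.38 0 0.0187 0 -0.982 0 0.7; 0.38 0 0.0187 0 -0.982 0 0.7"}}

```text
time: 28.8
ee_pos: [0.409, 0.1084, 0.1848]
tcp_rot: [179.8, 0.2, 84.9]
wrist_force: [-0.7, -1.0, -0.2]
opening: 0.0725
grasp_force: 0.0
```

Emit:
{"fn": "carry_out", "kwargs": {"targets": "0.2 0 0 0 0 0 0.7; 0 0 0 0 0 0 0.7; 0 0 0 0 0 0 0.2; 0 0 0 0 0 0 -0.2; 0 0 0 0 0 0 -0.6; 0 0 0 0 0 0 -1; 0 0 0 0 0 0 -1; 0 0 0 0 0 0 -1"}}

```text
time: 29.47
ee_pos: [0.4096, 0.1151, 0.1837]
tcp_rot: [-180.0, -0.0, 84.8]
wrist_force: [0.1, -0.4, -0.5]
opening: 0.0454
grasp_force: 42.1
```

```bash
python3 -c "
from h import *
st()"
```

```text
t 29.4667 q [ 15.7 -10.6 -29.4  71.2   0.  110.8] G [0.4096 0.1151 0.0287] zdir [-0.  0. -1.] ydir [ 0.996 -0.09  -0.   ] F [ 0.1 -0.4 -0.5] open 0.0454 gf 42.1
```

Emit:
{"fn": "carry_out", "kwargs": {"targets": "0 0 -0.4 0 0 0 -1; 0 0 -0.9 0 0 0 -1; 0 0 -0.9 0 0 0 -1; 0 0 -0.9 0 0 0 -1; 0 0 -0.9 0 0 0 -1; 0 0 0 0 0 -0.92 -1; 0 0 0 0 0 -0.92 -1; 0 0 0 0 0 0 -1"}}

```text
time: 30.13
ee_pos: [0.4097, 0.1155, 0.3442]
tcp_rot: [180.0, -0.0, 95.7]
wrist_force: [0.8, -0.5, -2.0]
opening: 0.0458
grasp_force: 42.1
```

Emit:
{"fn": "carry_out", "kwargs": {"targets": "0.1 0.8 0 0 0 0 -1; 0.1 0.9 0 0 0 0 -1; 0.1 0.9 0 0 0 0 -1; 0.1 0.9 0 0 0 0 -1; 0.1 0.8 0 0 0 0 -1; 0 -0.23 0 -0.6 0 0 -1; 0 -0.23 0 -0.6 0 0 -1; 0 0 0 0 0 0 -1"}}

```text
time: 30.8
ee_pos: [0.5604, 0.15, 0.3406]
tcp_rot: [173.2, 0.0, 95.3]
wrist_force: [-0.3, -0.8, -1.4]
opening: 0.0456
grasp_force: 42.3
```

```bash
python3 -c "
from h import *
st(); snap('w8'); cv2.imwrite('pics/side8.png',camera('side')[:,:,::-1]);cv2.imwrite('pics/scene8.png',camera('scene')[:,:,::-1])
a=cv2.resize(cv2.imread('pics/w8.png'),(480,360));b=crop('pics/scene8.png',190,190,200,150,1.6);c=crop('pics/side8.png',230,130,160,180,2)
o=np.zeros((600,800,3),np.uint8);o[:360,:480]=a;o[360:600,:320]=b;o[:360,480:800]=c;cv2.imwrite('pics/c8.png',o)"
```

```text
t 30.8 q [15.2  4.2  1.9 81.1 -1.2 99.9] G [0.5785 0.1517 0.1866] zdir [ 0.117  0.011 -0.993] ydir [0.989 0.091 0.118] F [-0.3 -0.8 -1.4] open 0.0456 gf 42.3
[0.5601 0.1499 0.3421] [173.2689  -0.0059  95.3089]
```

View pics/c8.png

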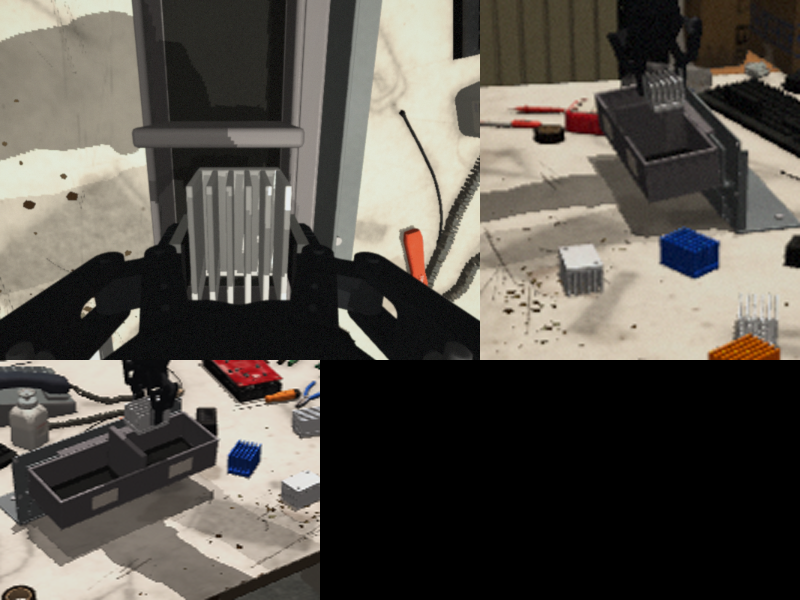

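c8: B is fins up over the near (south) compartment; bar at w8 (177,181)–(405,181). I check the bin's centre from the bar.

```bash
python3 -c "
from h import *
c=json.load(open('w8.json'));a=plane('wrist',(178,181),.143,c);b=plane('wrist',(404,181),.155,c);print(a,b,(a+b)/2,np.linalg.norm(b-a))
print('bar expected xc', .6304-.0547-.088*np.sin(.12))
import scipy.ndimage"
```

```text
[0.5168 0.197  0.143 ] [0.614 0.206 0.155] [0.5654 0.2015 0.149 ] 0.09838311229827042
bar expected xc 0.565165325758575
```

Emit:
{"fn": "carry_out", "kwargs": {"targets": "0 -0.12 0.7 0 0 0 -1; 0 -0.08 0.7 0 0 0 -1; 0 -0.07 0.6 0 0 0 -1; 0 -0.02 0.15 0 0 0 -1; 0 0 0.05 0 0 0 -1; 0 0 0 0 0 0 -1; 0 0 0 0 0 0 -1; 0 0 0 0 0 0 -1"}}

```text
time: 31.62
ee_pos: [0.5602, 0.1501, 0.2565]
tcp_rot: [173.0, -0.0, 95.4]
wrist_force: [0.7, -0.5, -2.2]
opening: 0.0454
grasp_force: 42.2
```

Emit:
{"fn": "carry_out", "kwargs": {"targets": "0 0 0.05 0 0 0 -1; 0 0 0.03 0 0 0 -1; 0 0 0.03 0 0 0 -1; 0 0 0 0 0 0 -1; 0 0 0 0 0 0 -1; 0 0 0 0 0 0 -1; 0 0 0 0 0 0 -1; 0 0 0 0 0 0 -1"}}

```text
time: 32.28
ee_pos: [0.5602, 0.15, 0.2502]
tcp_rot: [173.1, -0.0, 95.4]
wrist_force: [-0.0, 0.5, -1.5]
opening: 0.0453
grasp_force: 42.2
```

```bash
python3 -c "
from h import *
st()"
```

```text
t 32.2833 q [15.2  4.8 -7.4 71.  -1.2 99.7] G [0.5787 0.1518 0.0963] zdir [ 0.119  0.011 -0.993] ydir [0.988 0.094 0.12 ] F [-0.   0.5 -1.5] open 0.0453 gf 42.2
```

Emit:
{"fn": "carry_out", "kwargs": {"targets": "0 -0.02 0.04 0 0 0 -1; 0 -0.02 0.03 0 0 0 -1; 0 0 0 0 0 0 -1; 0 0 0 0 0 0 0.1; 0 0 0 0 0 0 0.15; 0 0 0 0 0 0 0.2; 0 0 0 0 0 0 0.3; 0 0 0 0 0 0 0.3"}}

```text
time: 32.95
ee_pos: [0.5587, 0.1499, 0.2472]
tcp_rot: [173.2, -0.0, 95.4]
wrist_force: [-5.2, 0.4, 3.1]
opening: 0.0553
grasp_force: 3.3
```

Emit:
{"fn": "carry_out", "kwargs": {"targets": "0 0 -0.3 0 0 0 0.3; 0 0 -0.6 0 0 0 0.3; 0 0 -0.9 0 0 0 0.3; 0 0 -0.9 0 0 0 0.3; 0 0 -0.9 0 0 0 0.3; 0 0.23 0 0.6 0 0 1; 0 0.23 0 0.6 0 0 1; 0 0 0 0 0 0 1"}}

```text
time: 33.62
ee_pos: [0.5614, 0.1502, 0.3923]
tcp_rot: [-179.9, -0.0, 95.4]
wrist_force: [0.9, 0.5, -1.0]
opening: 0.0852
grasp_force: 0.0
```

```bash
python3 -c "
from h import *
st(); snap('w9')"
```

```text
t 33.6167 q [15.   9.1 13.3 94.2  0.  99.5] G [0.5611 0.1501 0.2373] zdir [-0.002 -0.    -1.   ] ydir [ 0.996  0.095 -0.002] F [ 0.9  0.5 -1. ] open 0.0852 gf 0.0
[0.561  0.1501 0.3917] [179.9954   0.011   95.4233]
```

Run:
```python
from h import *
c=json.load(open('w9.json')); im=cv2.imread('pics/w9.png'); g=cv2.cvtColor(im,6).astype(int)
c8=json.load(open('w8.json')); g8=cv2.cvtColor(cv2.imread('pics/w8.png'),6)
pts=np.array([[.5168,.197,.143],[.614,.206,.155]])
p=[proj('wrist',q,c) for q in pts]; print("bar pred",p)
m=((p[0]+p[1])/2).astype(int)
print("col profile",m, g[m[1]-30:m[1]+30:2,m[0]+25])
print("row profile", g[m[1]+0,int(p[0][0])-16:int(p[0][0])+16:2], g[m[1],int(p[1][0])-16:int(p[1][0])+16:2])
s=np.array([.5769,.1512,.105]); u=proj('wrist',s,c).astype(int); print("sink pred px",u, "mean V in 30px box",g[u[1]-25:u[1]+25,u[0]-20:u[0]+20].mean())
r=u[1]; print("row thru sink",g[r,u[0]-70:u[0]+80:3])
```

```text
bar pred [array([252.6951, 171.2909]), array([424.2789, 173.2942])]
col profile [338 172] [ 29  24  15  27  22  21  27  24  31  44  40  49  74  87 101 104 104 102
 117 133 114  80  69 152 142 121 125 127 121 127]
row profile [144 141 140 139 139 140 138 131  73  78  82  82  81  83  80  83] [137 138 141 136 136 139 140 133 117 107 134 134 133 136 134 137]
sink pred px [341 239] mean V in 30px box 141.7805
row thru sink [ 63  52  47  45  49  61  34  35  32  32  37  31  39 214  97  85 130 215
  90 101 142 214  88 118 142 202  97 120 148 196 118 120 162 199  35  34
  30  33  31   8  20   5  12  20  52  42  52 116 139  86]
```

The bar has not moved, and six bright fin tips show B centred where intended. Next is C (fins up), with a closer look first.

Emit:
{"fn": "carry_out", "kwargs": {"targets": "0 0 0 0 0 0.94 1; -1 0 0 0 0 0 1; -1 0 0 0 0 0 1; -1 0 0 0 0 0 1; -1 0 0 0 0 0 1; -1 0 0 0 0 0 1; -1 0 0 0 0 0 1; -1 0 0 0 0 0 1"}}

```text
time: 34.33
ee_pos: [0.5594, -0.1317, 0.3922]
tcp_rot: [179.9, 0.1, 90.1]
wrist_force: [1.8, -0.1, -0.3]
opening: 0.0857
grasp_force: 0.0
```

Emit:
{"fn": "carry_out", "kwargs": {"targets": "-1 0 0 0 0 0 1; -1 0 0 0 0 0 1; 0 0 0.5 0 0 0 1; 0 0 0.5 0 0 0 1; 0 0 0 0 0 0 1; 0 0 0 0 0 0 1; 0 0 0 0 0 0 1; 0 0 0 0 0 0 1"}}

```text
time: 35.0
ee_pos: [0.5605, -0.2095, 0.3536]
tcp_rot: [179.9, 0.1, 90.1]
wrist_force: [0.8, -0.6, 0.3]
opening: 0.0853
grasp_force: 0.0
```

```bash
cat > fc.py <<'E'
from h import *
import sys
k,x0,y0=sys.argv[1],float(sys.argv[2]),float(sys.argv[3])
st(); snap(k); c=json.load(open(k+'.json')); im=cv2.imread(f'pics/{k}.png'); hsv=cv2.cvtColor(im,cv2.COLOR_BGR2HSV)
u=proj('wrist',[x0,y0,.03],c).astype(int); print("px",u); s=75; x,y=u-s
p=hsv[y:y+2*s,x:x+2*s]
for z,lo in ((.04,150),(.04,120)):
    m=((p[...,1]<35)&(p[...,2]>lo)).astype(np.uint8); m=cv2.morphologyEx(m,cv2.MORPH_CLOSE,np.ones((13,13))); m=cv2.morphologyEx(m,cv2.MORPH_OPEN,np.ones((9,9)))
    n,l,t,ce=cv2.connectedComponentsWithStats(m)
    for i in range(1,n):
        if t[i,4]<800: continue
        cn=max(cv2.findContours((l==i).astype(np.uint8),0,2)[0],key=cv2.contourArea)
        W=np.array([plane('wrist',q[0]+[x,y],z,c)[:2] for q in cn],np.float32)*1000; r=cv2.minAreaRect(W); print(lo,t[i],np.round(r[0],1),np.round(r[1],1),round(r[2],1))
print(p[::8,::8,2]); print(p[::12,::12,1])
E
python3 fc.py wa .587 -.240
```

```text
t 35.0 q [-20.5  10.8  10.9  89.9  -0.   69.4] G [ 0.5608 -0.2096  0.1986] zdir [ 0.002 -0.001 -1.   ] ydir [1.    0.002 0.002] F [ 0.8 -0.6  0.3] open 0.0853 gf 0.0
[ 0.5605 -0.2094  0.3534] [179.8699   0.0531  90.1089]
px [349 262]
120 [  28    0  122  150 9754] [ 598.6 -241.1] [ 94.6 130.4] 4.4
[[ 83  77  81  78  81  82  71  84  83  83  83  85  86 135 130 129 133 131
  114]
 [ 81  82  82  81  84 115  78 116 131  87 135 133 135 134 129 130 132 129
  132]
 [ 68  84  84  86 135 126 133 132 133 131 132 130 131 130 133 135 134 133
  132]
 [122 122 123 126 125 123 133 134 129 133 132 131 133 135 131 132 130 133
  132]
 [120 119 119 117 117 118 120 127 132 135 133 135 130 134 135 129 132 129
  130]
 [122 118 123 124 122 120 119 117 120 122 133 130 132 131 129 131 129 130
  131]
 [121 120 116 119 125 120 108 108 117 120 115 122  65  58  67 125 129 130
  129]
 [121 120 118 122 123 121 118 112 116 114 119 104  43  49  65  47  78 126
  129]
 [121 123 123 121 124 119 122 119 117 113 110  58  39 104  41  40  36  39
   72]
 [124 120 122 126 119 117 120 118 118 111 104  63  37 108  85  39  40 12
[... 585 characters left out ...]
 120 120 120 122 123 121 130 127 129 127 125 128 121  42  37 118
  108]
 [117 113 118 121 119 121 120 128 130 108  83 130 128 131 129 129 127 125
  121]]
[[43 35 39 40 50 42 46 40 42 35 28 27 51]
 [44 39 47 25 30 21 29 28 23 38 30 29 24]
 [38 37 32 29 31 28 27 25 33 27 31 27 25]
 [40 38 42 40 40 27 30 31 27 28 30 33 34]
 [38 41 41 42 50 44 40 36 43 38 35 29 30]
 [40 37 44 40 42 37 41 44 22 18 13 17 37]
 [41 41 45 43 40 41 44 42  7  7 13 18 12]
 [38 38 40 43 44 40 42 54 11 17 12 10 10]
 [37 44 41 40 40 42 35 19 11 10 15 13 33]
 [40 41 42 38 39 41 43 21 32 12 16  7  8]
 [48 41 43 36 39 41 40 33  8 10  5 19 41]
 [43 43 41 39 40 33 32  8 38 34 20 23 41]
 [39 40 38 42 38 29 35 29 30 37 34 24 40]]
```

Emit:
{"fn": "carry_out", "kwargs": {"targets": "-0.8 0.5 0 0 0 0 1; -0.8 0.5 0 0 0 0 1; -0.7 0.4 0 0 0 0 1; 0 0 0 0 0 0 1; 0 0 0 0 0 0 1; 0 0 0 0 0 0 1; 0 0 0 0 0 0 1; 0 0 0 0 0 0 1"}}

```text
time: 35.72
ee_pos: [0.6162, -0.3009, 0.353]
tcp_rot: [179.9, 0.0, 90.1]
wrist_force: [0.9, 0.1, -0.2]
opening: 0.0852
grasp_force: 0.0
```

```bash
cat > fd.py <<'E'
from h import *
import sys
k,x0,y0=sys.argv[1],float(sys.argv[2]),float(sys.argv[3]); s=int(sys.argv[4]) if len(sys.argv)>4 else 90
st()
if not __import__('os').path.exists(k+'.json'): snap(k)
c=json.load(open(k+'.json')); im=cv2.imread(f'pics/{k}.png'); hsv=cv2.cvtColor(im,cv2.COLOR_BGR2HSV)
u=proj('wrist',[x0,y0,.04],c).astype(int); print("px",u); x,y=np.maximum(u-s,0)
p=cv2.medianBlur(hsv[y:u[1]+s,x:u[0]+s],3)
m=((p[...,1]<23)|(p[...,2]<95)).astype(np.uint8); m=cv2.morphologyEx(m,cv2.MORPH_OPEN,np.ones((3,3)));m=cv2.morphologyEx(m,cv2.MORPH_CLOSE,np.ones((11,11))); m=cv2.morphologyEx(m,cv2.MORPH_OPEN,np.ones((13,13)))
n,l,t,ce=cv2.connectedComponentsWithStats(m)
for i in range(1,n):
    if t[i,4]<800: continue
    cn=max(cv2.findContours((l==i).astype(np.uint8),0,2)[0],key=cv2.contourArea)
    W=np.array([plane('wrist',q[0]+[x,y],.04,c)[:2] for q in cn],np.float32)*1000; r=cv2.minAreaRect(W); print(t[i],ce[i]+[x,y],np.round(r[0],1),np.round(r[1],1),round(r[2],1),"px",np.round(cv2.boxPoints(cv2.minAreaRect(cn)).tolist(),0)+[x,y] if 0 else "")
for row in m[::5,::3]: print(''.join('#' if v else '.' for v in row))
E
python3 fd.py wb .62 -.257
```

```text
t 35.7167 q [-26.   23.8  26.9  93.1   0.   63.9] G [ 0.6164 -0.301   0.198 ] zdir [ 0.001 -0.001 -1.   ] ydir [1.    0.002 0.001] F [ 0.9  0.1 -0.2] open 0.0852 gf 0.0
[ 0.6162 -0.301   0.353 ] [179.9292   0.0323  90.1119]
px [324 174]
[    0     0   139   141 14685] [294.8584 153.3388] [ 604.9 -243.7] [101.8 105.4] 86.7 px 
#############################...............................
#############################...............................
############################................................
############################................................
############################................................
###############################.............................
#################################...........................
#################################...........................
#################################...........................
#################################...........................
###################################.........................
#######################################.....................
########################################
[... 723 characters left out ...]
#########....................
..............#########################.....................
...................####################.....................
.............................#########......................
.................................#####......................
............................................................
............................................................
............................................................
.................######.....................................
..............##########....................................
...........##############...................................
..........###############...................................
```

```bash
sed -i "s/^m=((p.*uint8); m=cv2.morph/m=(p[...,2]<66).astype(np.uint8); m=cv2.morph/; s/np.ones((13,13))/np.ones((7,7))/; s/^for row in m\[::5,::3\]/for row in (p[::6,::4,2])/; s/print(''.join('#' if v else '.' for v in row))/print(' '.join('%3d'%v for v in row))/; s/cv2.medianBlur(\(.*\),3)/\1/" fd.py; python3 fd.py wb .62 -.257 70; python3 fd.py wa .62 -.257 70 | head -4
```

```text
t 35.7667 q [-26.   23.8  26.9  93.1   0.   63.9] G [ 0.6164 -0.301   0.198 ] zdir [ 0.001 -0.001 -1.   ] ydir [1.    0.002 0.001] F [-0.3 -0.5 -0.1] open 0.0852 gf 0.0
px [324 174]
[  72   43   45   64 1500] [346.5767 178.9027] [ 637.3 -260.8] [50.9 28.7] 51.3 px 
 83  85  84  88  86  87  82  85  85  84  82  83  85  86  85  86 109 134 137 137 135 138 134 134 132 135 138 133 133 133 134 135 139 137 138
 87  87  88  88  85  87  84  85  87  85  88  88  89  83  82  85  85  85  88 133 141 135 132 133 136 133 137 133 137 130 135 135 135 136 137
 79  84  87  86  88  85  86  85  87  85  83  85  86  83  90  86  84  87  86  89 133 133 136 135 136 136 134 133 132 135 134 139 135 133 131
 85  82  79  78  85  85  86  82  84  88  86  86  84  83  84  86  81  88  83  83 133 134 138 134 133 137 138 136 131 136 133 132 133 137 135
 80  78  73  74  75  82  88  83  84  83  86  85  86  82  83  79  83  81  83 128 134 128 133 138 134 137 133 131 132 133 132 129 137 136 134
 82  74  73  73  77  81  82  84  83  83  83  85  86  81  93  91  94  88  77 104  86 111 133 134 131 133 134 130 136 132 132 136 133 13
[... 2173 characters left out ...]
 114 111 110 112 106 106 107 105 106  97  96  99 113 116 111  99 109 124
125 125 127 124 124 123 124 124 123 122 119 122 123 120 120 118 117 116 109 113 110 113 116 117 112 110 103  93 101  93  95  97  99 100 117
127 124 126 121 124 126 122 122 117  67  64  92 124 124 124 123 121 118 118 121 118 116 117 116 120 114 114 107 110 104 104 103 108 104 123
t 35.7667 q [-26.   23.8  26.9  93.1   0.   63.9] G [ 0.6164 -0.301   0.198 ] zdir [ 0.001 -0.001 -1.   ] ydir [1.    0.002 0.001] F [-0.3 -0.5 -0.1] open 0.0852 gf 0.0
px [390 285]
[  30   20   78   89 4949] [386.5662 279.2831] [ 616.4 -252.2] [70.4 56.5] 74.1 px 
[ 107   68   33   72 1905] [443.8803 324.0325] [ 666.5 -288.6] [27.6 67.9] 5.9 px
```

```bash
python3 -c "
from h import *
c=json.load(open('wb.json'))
for p in [(294,205),(308,135),(363,143),(350,214),(329,175)]: print(plane('wrist',p,.04,c))
c=json.load(open('w5.json'))
for p in [(590,211),(562,285),(555,310)]: print('drv',plane('wrist',p,.01,c))
im=cv2.imread('pics/wb.png'); h=cv2.cvtColor(im,cv2.COLOR_BGR2HSV)
m=((h[...,0]<18)&(h[...,0]>3)&(h[...,1]>150)&(h[...,2]>60)).astype(np.uint8); n,l,t,ce=cv2.connectedComponentsWithStats(m)
c=json.load(open('wb.json'))
for i in range(1,n):
    if t[i,4]>80: print('orange',t[i],plane('wrist',ce[i],.02,c))
"
```

```text
[ 0.5967 -0.2808  0.04  ]
[ 0.6079 -0.2284  0.04  ]
[ 0.6489 -0.234   0.04  ]
[ 0.6405 -0.2878  0.04  ]
[ 0.6238 -0.2576  0.04  ]
drv [ 0.7782 -0.1764  0.01  ]
drv [ 0.764  -0.2574  0.01  ]
drv [ 0.7616 -0.2868  0.01  ]
orange [ 465  164   42   82 1684] [ 0.7562 -0.2853  0.02  ]
orange [233 257  68  40 360] [ 0.5708 -0.3471  0.02  ]
orange [238 265  68  40 358] [ 0.5756 -0.3549  0.02  ]
orange [244 274  68  39 351] [ 0.58  -0.363  0.02 ]
orange [250 282  67  39 345] [ 0.5849 -0.3707  0.02  ]
orange [255 291  67  38 338] [ 0.5896 -0.3786  0.02  ]
orange [261 299  65  37 241] [ 0.5935 -0.3863  0.02  ]
```

C was nudged: now at about (0.621, −0.261), long axis yaw ~74.5°. The screwdriver is 135 mm away and the orange look-alike 80 mm, so both are clear. Grasping it vertically.

Emit:
{"fn": "carry_out", "kwargs": {"targets": "1 0.12 0 0 0 0 1; 0 0 0 0 0 0.91 1; 0 0 0 0 0 0.91 1; 0 0 0.3 0 0 0.9 1; 0 0 1 0 0 0 1; 0 0 1 0 0 0 1; 0 0 0.9 0 0 0 1; 0 0 0.6 0 0 0 1"}}

```text
time: 36.43
ee_pos: [0.6201, -0.2609, 0.1965]
tcp_rot: [-179.8, -0.0, 74.5]
wrist_force: [-0.4, 0.4, 0.3]
opening: 0.0853
grasp_force: 0.0
```

Emit:
{"fn": "carry_out", "kwargs": {"targets": "0 0 0.3 0 0 0 1; 0 0 0.15 0 0 0 1; 0 0 0 0 0 0 0.6; 0 0 0 0 0 0 0.2; 0 0 0 0 0 0 -0.2; 0 0 0 0 0 0 -0.6; 0 0 0 0 0 0 -1; 0 0 0 0 0 0 -1"}}

```text
time: 37.1
ee_pos: [0.6219, -0.2622, 0.1843]
tcp_rot: [179.8, 0.0, 74.5]
wrist_force: [-0.9, 0.3, 6.6]
opening: 0.0457
grasp_force: 42.4
```

```bash
python3 -c "
from h import *
st()"
```

```text
t 37.1 q [-22.9  23.1   7.3  74.    0.   82.7] G [ 0.6224 -0.2624  0.0293] zdir [ 0.004 -0.001 -1.   ] ydir [ 0.964 -0.268  0.004] F [-0.9  0.3  6.6] open 0.0457 gf 42.4
```

Emit:
{"fn": "carry_out", "kwargs": {"targets": "0 0 -0.3 0 0 0 -1; 0 0 -0.9 0 0 0 -1; 0 0 -0.9 0 0 0 -1; 0 0 -0.9 0 0 0 -1; 0 0 -0.9 0 0 -0.9 -1; 0 0 0 0 0 -0.9 -1; 0 0 0 0 0 -0.9 -1; 0 0 0 0 0 -0.95 -1"}}

```text
time: 37.77
ee_pos: [0.6211, -0.2619, 0.3401]
tcp_rot: [179.9, 0.1, 95.6]
wrist_force: [-0.3, -0.6, -1.4]
opening: 0.0453
grasp_force: 41.7
```

Emit:
{"fn": "carry_out", "kwargs": {"targets": "0.7 0 0 0 0 0 -1; 1 0 0 0 0 0 -1; 1 0 0 0 0 0 -1; 1 0 0 0 0 0 -1; 1 0 0 0 0 0 -1; 1 -0.1 0 0 0 0 -1; 1 -0.12 0 0 0 0 -1; 1 0 0 0 0 0 -1"}}

```text
time: 38.43
ee_pos: [0.5823, 0.0455, 0.3394]
tcp_rot: [179.9, 0.0, 95.4]
wrist_force: [1.0, 0.1, -1.8]
opening: 0.0457
grasp_force: 41.6
```

Emit:
{"fn": "carry_out", "kwargs": {"targets": "0.86 0 0 0 0 0 -1; 0 -0.23 0 -0.6 0 0 -1; 0 -0.23 0 -0.6 0 0 -1; 0 0 0 0 0 0 -1; 0 0 0 0 0 0 -1; 0 0 0 0 0 0 -1; 0 0 0 0 0 0 -1; 0 0 0 0 0 0 -1"}}

```text
time: 39.1
ee_pos: [0.5626, 0.076, 0.3373]
tcp_rot: [173.2, -0.0, 95.3]
wrist_force: [0.1, 0.9, -2.2]
opening: 0.0453
grasp_force: 42.1
```

Run:
```python
from h import *
st(); snap('wc')
for k in('w8','wc'):
    g=cv2.cvtColor(cv2.imread(f'pics/{k}.png'),6)
    # vertical brightness profiles averaged over central columns
    print(k,[int(g[r:r+3,255:385].max(0).mean()) for r in range(180,420,4)])
```

```text
t 39.1 q [ 7.8  2.4 -0.3 80.5 -0.3 92.4] G [0.5809 0.0778 0.1834] zdir [ 0.118  0.011 -0.993] ydir [0.989 0.092 0.119] F [ 0.1  0.9 -2.2] open 0.0453 gf 42.1
[0.5625 0.0761 0.3371] [173.1819   0.0008  95.3435]
w8 [126, 125, 123, 111, 68, 28, 28, 25, 25, 25, 32, 93, 123, 118, 107, 105, 103, 126, 125, 123, 120, 117, 116, 116, 116, 113, 111, 111, 110, 111, 110, 109, 107, 108, 109, 109, 108, 108, 108, 108, 107, 108, 109, 107, 108, 120, 141, 111, 96, 96, 107, 106, 110, 116, 115, 74, 34, 18, 17, 18]
wc [105, 73, 60, 27, 26, 27, 27, 25, 24, 24, 31, 88, 117, 111, 101, 101, 98, 123, 123, 119, 119, 119, 114, 111, 109, 108, 107, 107, 106, 107, 107, 105, 103, 104, 104, 104, 104, 105, 103, 103, 103, 103, 102, 102, 103, 121, 138, 136, 139, 142, 140, 140, 147, 156, 157, 109, 45, 17, 16, 17]
```

Same grip offset as with B. Lowering C beside it.

Emit:
{"fn": "carry_out", "kwargs": {"targets": "0 -0.1 0.7 0 0 0 -1; 0 -0.08 0.7 0 0 0 -1; 0 -0.07 0.55 0 0 0 -1; 0 -0.02 0.15 0 0 0 -1; 0 0 0.05 0 0 0 -1; 0 0 0 0 0 0 -1; 0 0 0 0 0 0 -1; 0 0 0 0 0 0 -1"}}

```text
time: 39.82
ee_pos: [0.5621, 0.0764, 0.2523]
tcp_rot: [173.0, -0.0, 95.4]
wrist_force: [-0.8, 0.2, -0.9]
opening: 0.0453
grasp_force: 42.0
```

Emit:
{"fn": "carry_out", "kwargs": {"targets": "0 0 0.04 0 0 0 -1; 0 0 0.02 0 0 0 -1; 0 0 0 0 0 0 -1; 0 0 0 0 0 0 -1; 0 0 0 0 0 0 -1; 0 0 0 0 0 0 -1; 0 0 0 0 0 0 -1; 0 0 0 0 0 0 -1"}}

```text
time: 40.48
ee_pos: [0.5619, 0.0764, 0.2482]
tcp_rot: [173.1, -0.0, 95.4]
wrist_force: [-0.5, -0.5, -1.1]
opening: 0.0454
grasp_force: 42.0
```

```bash
python3 -c "
from h import *
st()"
```

```text
t 40.4833 q [ 7.8  3.  -9.5 70.6 -0.3 92.4] G [0.5804 0.0782 0.0943] zdir [ 0.119  0.011 -0.993] ydir [0.988 0.093 0.12 ] F [-0.5 -0.5 -1.1] open 0.0454 gf 42.0
```

Nearly down; a millimetre more, then a small opening (51 mm) and straight out.

Emit:
{"fn": "carry_out", "kwargs": {"targets": "0 0 0.03 0 0 0 -1; 0 0 0 0 0 0 -1; 0 0 0 0 0 0 0.08; 0 0 0 0 0 0 0.12; 0 0 0 0 0 0 0.16; 0 0 0 0 0 0 0.2; 0 0 0 0 0 0 0.2; 0 0 0 0 0 0 0.2"}}

```text
time: 41.15
ee_pos: [0.5626, 0.0764, 0.2477]
tcp_rot: [173.0, -0.0, 95.4]
wrist_force: [4.7, -0.5, 3.2]
opening: 0.0513
grasp_force: 2.5
```

Emit:
{"fn": "carry_out", "kwargs": {"targets": "0 0 -0.3 0 0 0 0.2; 0 0 -0.6 0 0 0 0.2; 0 0 -0.9 0 0 0 0.2; 0 0 -0.9 0 0 0 0.2; 0 0 -0.9 0 0 0 0.3; 0 0.23 0 0.6 0 0 1; 0 0.23 0 0.6 0 0 1; 0 0 0 0 0 0 1"}}

```text
time: 41.82
ee_pos: [0.564, 0.0766, 0.3914]
tcp_rot: [-179.8, 0.0, 95.4]
wrist_force: [2.3, 0.7, -0.4]
opening: 0.0856
grasp_force: 0.0
```

Run:
```python
from h import *
st(); snap('wd'); c=json.load(open('wd.json')); g=cv2.cvtColor(cv2.imread('pics/wd.png'),6).astype(int)
for q in ([.5768,.1512,.105],[.5838,.0782,.105]):
    u=proj('wrist',q,c).astype(int); print(u,g[u[1],u[0]-70:u[0]+80:3])
p=[proj('wrist',q,c) for q in ([.5168,.197,.143],[.614,.206,.155])]; print(p)
for q in p: print(g[int(q[1]),int(q[0])-16:int(q[0])+16:2])
# where A is: low-res
```

```text
t 41.8167 q [ 7.7  7.5 11.4 94.1  0.  92.3] G [0.5634 0.0765 0.2364] zdir [-0.004 -0.    -1.   ] ydir [ 0.996  0.094 -0.004] F [ 2.3  0.7 -0.4] open 0.0856 gf 0.0
[0.5637 0.0766 0.3908] [-179.8834    0.0057   95.385 ]
[350 133] [ 33  31  28  59  17  21   8  15  23  24  19  24 130  73  66 101 124 102
  70 108 115 124  86 105 127 190  87 104 109 195 122 106 114 180 166  36
  36  30  32  28  20  12  18  13  20  27  33  31  36  88]
[348 239] [ 38  41  36  39  53  32  24  23  30  27  17 172 118  77 100 180  86  77
 102 184  85  98 103 187  88 103 102 185 101 101 162 192  43  27  27  29
  30  30  25  12  14   8   7   9  45  27  31  87 112  97]
[array([254.8682,  31.6277]), array([445.3925,  24.6012])]
[117 119 115 120 117 115 118 106  58  61  67  66  67  70  67  62]
[105 108 108 105 109 109 109 106  98  87 114 113 111 115 112 114]
```

Both sinks are seated and the bar has not moved. Now A: a look from above.

Emit:
{"fn": "carry_out", "kwargs": {"targets": "0 0 0 0 0 0.94 1; -0.9 -0.48 0 0 0 0 1; -0.9 -0.48 0 0 0 0 1; -0.9 -0.48 0 0 0 0 1; -0.9 -0.48 0 0 0 0 1; -0.9 -0.48 0 0 0 0 1; -0.9 -0.45 0 0 0 0 1; 0 0 0 0 0 0 1"}}

```text
time: 42.53
ee_pos: [0.4457, -0.1436, 0.3918]
tcp_rot: [180.0, 0.1, 89.7]
wrist_force: [-0.7, 0.7, -1.2]
opening: 0.085
grasp_force: 0.0
```

```bash
cat > fe.py <<'E'
from h import *
import sys
k,x0,y0=sys.argv[1],float(sys.argv[2]),float(sys.argv[3]); s=85
st()
if not __import__('os').path.exists(k+'.json'): snap(k)
c=json.load(open(k+'.json')); im=cv2.GaussianBlur(cv2.imread(f'pics/{k}.png'),(5,5),0); hsv=cv2.cvtColor(im,cv2.COLOR_BGR2HSV)
u=proj('wrist',[x0,y0,.04],c).astype(int); print("px",u); x,y=np.maximum(u-s,0)
p=hsv[y:u[1]+s,x:u[0]+s]
for th in (12,16,20):
    m=(p[...,1]<th).astype(np.uint8); m=cv2.morphologyEx(m,cv2.MORPH_CLOSE,np.ones((7,7))); m=cv2.morphologyEx(m,cv2.MORPH_OPEN,np.ones((15,15)))
    n,l,t,ce=cv2.connectedComponentsWithStats(m)
    for i in range(1,n):
        if t[i,4]<800: continue
        cn=max(cv2.findContours((l==i).astype(np.uint8),0,2)[0],key=cv2.contourArea)
        W=np.array([plane('wrist',q[0]+[x,y],.04,c)[:2] for q in cn],np.float32)*1000; r=cv2.minAreaRect(W); print(th,t[i],ce[i]+[x,y],np.round(r[0],1),np.round(r[1],1),round(r[2],1))
print("S");[print(' '.join('%3d'%v for v in row)) for row in p[::9,::6,1]]
print("V");[print(' '.join('%3d'%v for v in row)) for row in p[::9,::6,2]]
E
python3 fe.py we .433 -.088
```

```text
t 42.5333 q [-17.8  -6.5  -2.7  93.7  -0.1  72.5] G [ 0.4458 -0.1439  0.2368] zdir [ 0.001 -0.002 -1.   ] ydir [ 1.    -0.005  0.001] F [-0.7  0.7 -1.2] open 0.085 gf 0.0
[ 0.4469 -0.1418  0.3917] [179.9221   0.0477  89.7047]
px [303 156]
16 [  63   48   46   57 2156] [305.5009 145.0663] [432.8 -81. ] [46.1 38.4] 89.7
20 [  56   46   55   78 3775] [301.7481 154.9531] [431.7 -88.2] [44.3 63.6] 5.1
S
 41  45  42  45  50  46  41  41  43  45  46  45  40  59  69 125  83  43  42  39  36  36  29  29  29  30  29  29  27
 43  42  42  46  41  40  42  44  41  41  39  43  42 124 173  41  42  43  33  31  27  31  29  28  28  28  27  27  27
 43  70  44  44  43  40  46  43  43  43  53  48  41  39  39  42  31  32  45  36  38  38  31  29  31  27  28  29  31
 45  56  43  44  41  57  55  53  57  53  50  52  52  91  52  39  38  29  28  31  34  36  34  38  34  31  29  29  29
 43  41  97  59  60  56  59  52  49  49  53  44  52  52  84  52 121 107  28  29  37  33  32  33  29  27  29  28  28
 44  42  54  70  57  53  55  50  45  42  43  44  47  35  32  23  22  19  33  27  26  29  33  33  31  29  29  28  28
 4
[... 3011 characters left out ...]
 146
144 143 138 128 129 123 129  94  85  86  86 102 102 104 105 103 104  91 100 117 111 119 120 138 143 142 144 146 143
128 127 133 133 108 146 146 143 143 137 133 124 132 133 127 132 118 116 121 125 118 120 130 143 143 143 142 147 143
128  58  74 124  66 125 136 135 137 131 130 133 145 142 140 140 129 118 118 122 121 118 140 143 145 145 145 143 146
118 127 131 128 107  98 134 105  51 135 130 129 131 127 126 120 106 104 107 122 117 131 142 145 147 146 145 145 145
130 130 127 121  69 119 132 130 129 131 128 126 128 125 117  99  97  98 103 105 111 122 135 133 142 143 133 141 145
131 131 129 132 134 135 133 132 127 128 127 127 126 119 104 103 103 104 105 107 118 123 127 127 130 130 129 136 143
```

A: centre (0.432, −0.088), 44 × 64 mm at z = 40 mm, long axis 95°. I repeat the turn-over.

Emit:
{"fn": "carry_out", "kwargs": {"targets": "0.67 -0.19 0 0 0 0 1; 0.67 -0.19 0 0 0 0 1; 0 0 0.7 0 0 -0.92 1; 0 0 0.7 0 0 0 1; 0 0 0.6 0 0 0 1; 0.38 0 0.0187 0 -0.982 0 1; 0.38 0 0.0187 0 -0.982 0 1; 0.38 0 0.0187 0 -0.982 0 1"}}

```text
time: 43.25
ee_pos: [0.4293, -0.0399, 0.3045]
tcp_rot: [179.9, 17.1, 95.2]
wrist_force: [-0.6, -0.0, 0.3]
opening: 0.0853
grasp_force: 0.0
```

Emit:
{"fn": "carry_out", "kwargs": {"targets": "0.38 0 0.0187 0 -0.982 0 1; 0.38 0 0.0187 0 -0.982 0 1; 0.38 0 0.0187 0 -0.982 0 1; 0.38 0 0.0187 0 -0.982 0 1; 0.38 0 0.0187 0 -0.982 0 1; 0 0 0 0 0 0 1; 0 0 0 0 0 0 1; 0 0 0 0 0 0 1"}}

```text
time: 43.92
ee_pos: [0.4238, 0.0236, 0.2665]
tcp_rot: [180.0, 44.8, 95.3]
wrist_force: [0.0, 0.5, 0.8]
opening: 0.0851
grasp_force: 0.0
```

```bash
python3 -c "
from h import *
st()"
```

```text
t 43.9167 q [ 13.8  -8.7 -22.3  84.7 -44.2 101.8] G [ 0.434  -0.0852  0.1566] zdir [ 0.066 -0.702 -0.709] ydir [0.996 0.093 0.001] F [0.  0.5 0.8] open 0.0851 gf 0.0
```

Emit:
{"fn": "carry_out", "kwargs": {"targets": "0.65 -0.05 0.75 0 0 0 1; 0.7 0 0.7 0 0 0 1; 0.5 0 0.5 0 0 0 1; 0.25 0 0.25 0 0 0 1; 0.12 0 0.12 0 0 0 1; 0 0 0 0 0 0 1; 0 0 0 0 0 0 0.3; 0 0 0 0 0 0 0"}}

```text
time: 44.58
ee_pos: [0.4228, 0.0202, 0.1394]
tcp_rot: [179.8, 45.0, 95.1]
wrist_force: [-0.2, 0.2, 0.4]
opening: 0.0641
grasp_force: 0.0
```

Emit:
{"fn": "carry_out", "kwargs": {"targets": "0 0 0 0 0 0 -0.2; 0 0 0 0 0 0 -0.4; 0 0 0 0 0 0 -0.6; 0 0 0 0 0 0 -1; 0 0 0 0 0 0 -1; 0 0 0 0 0 0 -1; 0 0 0 0 0 0 -1; 0 0 0 0 0 0 -1"}}

```text
time: 45.25
ee_pos: [0.4226, 0.0204, 0.139]
tcp_rot: [179.8, 45.0, 95.2]
wrist_force: [-1.3, 0.6, 7.3]
opening: 0.0455
grasp_force: 40.8
```

```bash
python3 -c "
from h import *
st()"
```

```text
t 45.25 q [ 13.4  -3.4 -32.3  69.1 -44.5 101.4] G [ 0.433  -0.0888  0.0295] zdir [ 0.067 -0.704 -0.707] ydir [0.996 0.092 0.002] F [-1.3  0.6  7.3] open 0.0455 gf 40.8
```

Emit:
{"fn": "carry_out", "kwargs": {"targets": "-0.3 0 -0.3 0 0 0 -1; -0.7 0 -0.7 0 0 0 -1; -0.7 0 -0.7 0 0 0 -1; -0.7 0 -0.7 0 0 0 -1; -0.45 0 -0.45 0 0 0 -1; 0.6 -0.04 -0.6 0 0 0 -1; 0.65 -0.04 -0.65 0 0 0 -1; 0.65 -0.04 -0.65 0 0 0 -1"}}

```text
time: 45.92
ee_pos: [0.4071, 0.1277, 0.3003]
tcp_rot: [179.8, 45.0, 95.0]
wrist_force: [1.0, 0.1, -1.1]
opening: 0.0455
grasp_force: 41.4
```

Emit:
{"fn": "carry_out", "kwargs": {"targets": "0.65 -0.04 -0.65 0 0 0 -1; 0.65 0 -0.65 0 0 0 -1; -0.38 0 0.0187 0 0.982 0 -1; -0.38 0 0.0187 0 0.982 0 -1; -0.38 0 0.0187 0 0.982 0 -1; -0.38 0 0.0187 0 0.982 0 -1; -0.38 0 0.0187 0 0.982 0 -1; -0.38 0 0.0187 0 0.982 0 -1"}}

```text
time: 46.58
ee_pos: [0.4063, 0.1206, 0.3427]
tcp_rot: [179.8, 11.0, 95.3]
wrist_force: [-0.3, 0.6, -2.5]
opening: 0.0452
grasp_force: 41.4
```

Emit:
{"fn": "carry_out", "kwargs": {"targets": "-0.38 0 0.0187 0 0.982 0 -1; -0.38 0 0.0187 0 0.982 0 -1; -0.38 0 0.0187 0 0.982 0 -1; -0.38 0 0.0187 0 0.982 0 -1; -0.38 0 0.0187 0 0.982 0 -1; -0.38 0 0.0187 0 0.982 0 -1; -0.38 0 0.0187 0 0.982 0 -1; -0.38 0 0.0187 0 0.982 0 -1"}}

```text
time: 47.25
ee_pos: [0.417, 0.0042, 0.3191]
tcp_rot: [179.8, -34.0, 95.4]
wrist_force: [0.1, 0.4, -2.0]
opening: 0.0454
grasp_force: 41.4
```

Emit:
{"fn": "carry_out", "kwargs": {"targets": "-0.38 0 0.0187 0 0.982 0 -1; -0.38 0 0.0187 0 0.982 0 -1; -0.7 0 0.7 0 0 0 -1; -0.7 0 0.7 0 0 0 -1; -0.6 0 0.6 0 0 0 -1; -0.3 0 0.3 0 0 0 -1; 0 0 0 0 0 0 -1; 0 0 0 0 0 0 -1"}}

```text
time: 47.92
ee_pos: [0.4191, -0.0183, 0.169]
tcp_rot: [-179.9, -45.0, 95.2]
wrist_force: [0.4, -0.5, -0.2]
opening: 0.0456
grasp_force: 41.5
```

```bash
python3 -c "
from h import *
st()"
```

```text
t 47.9167 q [-12.8  -0.3 -26.2  81.4  42.2  65.2] G [0.4089 0.0909 0.0595] zdir [-0.066  0.704 -0.707] ydir [ 0.996  0.092 -0.001] F [ 0.4 -0.5 -0.2] open 0.0456 gf 41.5
```

Emit:
{"fn": "carry_out", "kwargs": {"targets": "-0.25 0 0.25 0 0 0 -1; -0.1 0 0.1 0 0 0 -1; -0.05 0 0.05 0 0 0 -1; -0.03 0 0.03 0 0 0 -1; -0.02 0 0.02 0 0 0 -1; -0.02 0 0.02 0 0 0 -1; 0 0 0 0 0 0 -1; 0 0 0 0 0 0 -1"}}

```text
time: 48.58
ee_pos: [0.4195, -0.0184, 0.1433]
tcp_rot: [179.9, -45.0, 95.3]
wrist_force: [-1.9, -3.0, 6.0]
opening: 0.0454
grasp_force: 42.0
```

```bash
python3 -c "
from h import *
st()"
```

```text
t 48.5833 q [-12.8   1.2 -27.8  78.2  42.3  65.2] G [0.4096 0.0908 0.0337] zdir [-0.064  0.705 -0.707] ydir [0.996 0.091 0.001] F [-1.9 -3.   6. ] open 0.0454 gf 42.0
```

Emit:
{"fn": "carry_out", "kwargs": {"targets": "0 0 0 0 0 0 0.1; 0 0 0 0 0 0 0.2; 0 0 0 0 0 0 0.4; 0 0 0 0 0 0 0.7; 0 0 0 0 0 0 1; 0 0 -0.3 0 0 0 1; 0 0 -0.6 0 0 0 1; 0 0 -0.9 0 0 0 1"}}

```text
time: 49.25
ee_pos: [0.423, -0.0685, 0.1924]
tcp_rot: [-179.8, -45.1, 95.2]
wrist_force: [0.8, -0.7, -0.4]
opening: 0.0852
grasp_force: 0.0
```

Emit:
{"fn": "carry_out", "kwargs": {"targets": "0 0 -0.9 0 0 0 1; 0 0 -0.9 0 0 0 1; 0.83 0 -0.1 0 0 0 1; 0.83 0 0.1 0 0 0 1; 0.81 0 0.44 0 0 0 1; 0.82 0 0.48 0 0 0 1; 0.38 0 0.0187 0 -0.982 0 1; 0.38 0 0.0187 0 -0.982 0 1"}}

```text
time: 49.92
ee_pos: [0.4151, 0.0233, 0.331]
tcp_rot: [179.9, -33.5, 95.3]
wrist_force: [-0.4, -0.9, -0.4]
opening: 0.085
grasp_force: 0.0
```

Emit:
{"fn": "carry_out", "kwargs": {"targets": "0.38 0 0.0187 0 -0.982 0 1; 0.38 0 0.0187 0 -0.982 0 1; 0.38 0 0.0187 0 -0.982 0 1; 0.38 0 0.0187 0 -0.982 0 1; 0.38 0 0.0187 0 -0.982 0 1; 0.38 0 0.0187 0 -0.982 0 1; 0 0 0 0 0 0 1; 0 0 0 0 0 0 1"}}

```text
time: 50.58
ee_pos: [0.4074, 0.1088, 0.3564]
tcp_rot: [-180.0, -0.1, 95.4]
wrist_force: [0.6, 0.2, 0.2]
opening: 0.0856
grasp_force: 0.0
```

Run:
```python
from h import *
st(); snap('wf'); c=json.load(open('wf.json')); g=cv2.cvtColor(cv2.imread('pics/wf.png'),6)
c7=json.load(open('w7.json')); g7=cv2.cvtColor(cv2.imread('pics/w7.png'),6)
for n,cc,gg,q in(('7',c7,g7,[.408,.0997,.066]),('f',c,g,[.4087,.1003,.066])):
    u=proj('wrist',q,cc).astype(int); print(n,u); [print(' '.join('%3d'%v for v in r)) for r in gg[u[1]-48:u[1]+48:8,u[0]-60:u[0]+60:5]]
```

```text
t 50.5833 q [ 14.9 -13.3 -12.5  90.8   0.1  99.5] G [0.4073 0.1091 0.2014] zdir [-0.001  0.002 -1.   ] ydir [ 0.996  0.095 -0.001] F [0.6 0.2 0.2] open 0.0856 gf 0.0
[0.4075 0.1081 0.3563] [-179.9553   -0.1404   95.3538]
7 [319 248]
114 116 117 115 113 114 117 114 112 112 112 122 114 114 133 110  94 126 141 136 129 142 137 144
149 116 112 112 110 113 113  66 110  66 105  63 111  66  83  62  88  67 127 126 136 141 148 150
185 184 181 183 184 178 102  57  86  64  83  63  80  60  35  60  65  60 115 140 145 144 146 150
182 181 177 165 159 160 127  57  88  61  80 100  81 141  57  58  72  58 189 140 138 138 138 141
163 164 162 150  40  55  99  66  85  61  80 181  71 163  72  66 108  58 183 126 125 121 127 155
159 163 163 127  37 123 125  60  81  90  66 179  72 163  61  70  87  60 180 125 121 119 119 130
163 163 164 159 161 153 169  61  70  95  63 180  62 170  57  75  88  58 180 121 124 128 124 117
166 161 156 156 154 146 154  58  68 111  63 179  58 162  59  81  75  56 172 127 125 131 126 125
156 153 155 151 143 129 133 182 180 179 181 182 181 182 183 180 183 182 163 118 115 121 149 140
149
[... 748 characters left out ...]
  62 157 117 118 117 120 122
163 159 155 155 155 152 177  58 120  63  72 144  66 177  62 123  57  63 155 124 120 118 122 125
158 155 156 151 146 138 180  55 113  62  62 148  58 179  56 134  61  60 145 121 118 120 130 132
148 149 150 134 128 127 177  59 105  64  64 151  61 177  56 135  58  60 136 125 136 125 123 125
139 139 133 125  72 127 163 163 166 162 164 164 159 168 163 159 163 162 110 129 144 143 147 140
132 131 126 124 122 125 152 158 158 157 155 159 159 157 158 158 156 154 108 117 144 141 149 147
121 127 122 123 121 127 127 129 119 124 128 119 127 131 122 123 126 121 125 134 150 153 144 146
121 125 127 126 116 122 125 125 117 124 120 122 122 123 126 123 131 125 127 142 146 143 145 141
```

A stands on its end exactly as B did (same pixel pattern). Second half turn.

Emit:
{"fn": "carry_out", "kwargs": {"targets": "0.38 0 0.0187 0 -0.982 0 1; 0.38 0 0.0187 0 -0.982 0 1; 0.38 0 0.0187 0 -0.982 0 1; 0.38 0 0.0187 0 -0.982 0 1; 0.38 0 0.0187 0 -0.982 0 1; 0.38 0 0.0187 0 -0.982 0 1; 0.38 0 0.0187 0 -0.982 0 1; 0.38 0 0.0187 0 -0.982 0 1"}}

```text
time: 51.3
ee_pos: [0.3979, 0.2168, 0.311]
tcp_rot: [-180.0, 45.1, 95.2]
wrist_force: [0.2, -0.3, -0.7]
opening: 0.0854
grasp_force: 0.0
```

Emit:
{"fn": "carry_out", "kwargs": {"targets": "0.7 0 0.7 0 0 0 1; 0.7 0 0.7 0 0 0 1; 0.7 0 0.7 0 0 0 1; 0.5 0 0.5 0 0 0 1; 0.25 0 0.25 0 0 0 1; 0 0 0 0 0 0 1; 0 0 0 0 0 0 0.4; 0 0 0 0 0 0 0.1"}}

```text
time: 51.97
ee_pos: [0.3981, 0.2167, 0.151]
tcp_rot: [180.0, 44.9, 95.2]
wrist_force: [0.5, 0.5, 0.0]
opening: 0.0636
grasp_force: 0.0
```

Emit:
{"fn": "carry_out", "kwargs": {"targets": "0 0 0 0 0 0 0; 0 0 0 0 0 0 -0.2; 0 0 0 0 0 0 -0.6; 0 0 0 0 0 0 -1; 0 0 0 0 0 0 -1; 0 0 0 0 0 0 -1; 0 0 0 0 0 0 -1; 0 0 0 0 0 0 -1"}}

```text
time: 52.63
ee_pos: [0.3979, 0.2174, 0.1512]
tcp_rot: [179.8, 45.0, 95.2]
wrist_force: [0.4, 0.6, 6.9]
opening: 0.0459
grasp_force: 41.4
```

```bash
python3 -c "
from h import *
st()"
```

```text
t 52.6333 q [ 37.2  11.4 -16.9  89.5 -37.  131.3] G [0.4082 0.1083 0.0416] zdir [ 0.067 -0.704 -0.707] ydir [0.996 0.092 0.002] F [0.4 0.6 6.9] open 0.0459 gf 41.4
```

Emit:
{"fn": "carry_out", "kwargs": {"targets": "-0.3 0 -0.3 0 0 0 -1; -0.7 0 -0.7 0 0 0 -1; -0.7 0 -0.7 0 0 0 -1; -0.4 0 -0.4 0 0 0 -1; -0.38 0 0.0187 0 0.982 0 -1; -0.38 0 0.0187 0 0.982 0 -1; -0.38 0 0.0187 0 0.982 0 -1; -0.38 0 0.0187 0 0.982 0 -1"}}

```text
time: 53.3
ee_pos: [0.4021, 0.1669, 0.3036]
tcp_rot: [179.9, 22.2, 95.3]
wrist_force: [-0.7, 0.1, -1.5]
opening: 0.0453
grasp_force: 41.2
```

Emit:
{"fn": "carry_out", "kwargs": {"targets": "-0.38 0 0.0187 0 0.982 0 -1; -0.38 0 0.0187 0 0.982 0 -1; -0.38 0 0.0187 0 0.982 0 -1; -0.38 0 0.0187 0 0.982 0 -1; -0.38 0 0.0187 0 0.982 0 -1; -0.38 0 0.0187 0 0.982 0 -1; -0.38 0 0.0187 0 0.982 0 -1; -0.38 0 0.0187 0 0.982 0 -1"}}

```text
time: 53.97
ee_pos: [0.4128, 0.0481, 0.3033]
tcp_rot: [179.8, -22.8, 95.3]
wrist_force: [0.3, -0.1, -1.5]
opening: 0.0454
grasp_force: 41.2
```

Emit:
{"fn": "carry_out", "kwargs": {"targets": "-0.38 0 0.0187 0 0.982 0 -1; -0.38 0 0.0187 0 0.982 0 -1; -0.38 0 0.0187 0 0.982 0 -1; -0.38 0 0.0187 0 0.982 0 -1; -0.5 0 0.5 0 0 0 -1; -0.5 0 0.5 0 0 0 -1; -0.5 0 0.5 0 0 0 -1; -0.3 0 0.3 0 0 0 -1"}}

```text
time: 54.63
ee_pos: [0.4169, -0.0013, 0.1645]
tcp_rot: [-179.9, -45.0, 95.2]
wrist_force: [0.1, -0.6, -1.7]
opening: 0.0456
grasp_force: 41.3
```

Emit:
{"fn": "carry_out", "kwargs": {"targets": "-0.2 0 0.2 0 0 0 -1; -0.15 0 0.15 0 0 0 -1; -0.05 0 0.05 0 0 0 -1; -0.02 0 0.02 0 0 0 -1; -0.02 0 0.02 0 0 0 -1; 0 0 0 0 0 0 -1; 0 0 0 0 0 0 -1; 0 0 0 0 0 0 -1"}}

```text
time: 55.3
ee_pos: [0.4179, -0.0012, 0.1425]
tcp_rot: [179.9, -45.0, 95.3]
wrist_force: [-0.5, -0.2, -1.5]
opening: 0.0455
grasp_force: 41.3
```

```bash
python3 -c "
from h import *
st()"
```

```text
t 55.3 q [-10.6  -0.1 -29.1  76.3  42.9  68. ] G [0.4079 0.1079 0.0329] zdir [-0.064  0.704 -0.707] ydir [0.996 0.092 0.001] F [-0.5 -0.2 -1.5] open 0.0455 gf 41.3
```

Emit:
{"fn": "carry_out", "kwargs": {"targets": "-0.03 0 0.03 0 0 0 -1; -0.03 0 0.03 0 0 0 -1; -0.02 0 0.02 0 0 0 -1; 0 0 0 0 0 0 -1; 0 0 0 0 0 0 0.1; 0 0 0 0 0 0 0.2; 0 0 0 0 0 0 0.5; 0 0 0 0 0 0 0.7"}}

```text
time: 55.97
ee_pos: [0.4176, -0.0012, 0.1373]
tcp_rot: [-180.0, -45.0, 95.3]
wrist_force: [0.3, -0.0, 0.0]
opening: 0.0722
grasp_force: 0.0
```

Emit:
{"fn": "carry_out", "kwargs": {"targets": "0.38 0 0.0187 0 -0.982 0 0.7; 0.38 0 0.0187 0 -0.982 0 0.7; 0.38 0 0.0187 0 -0.982 0 0.7; 0.38 0 0.0187 0 -0.982 0 0.7; 0.38 0 0.0187 0 -0.982 0 0.7; 0.38 0 0.0187 0 -0.982 0 0.7; 0.38 0 0.0187 0 -0.982 0 0.7; 0.38 0 0.0187 0 -0.982 0 0.7"}}

```text
time: 56.63
ee_pos: [0.4075, 0.1087, 0.1837]
tcp_rot: [179.8, 0.3, 95.3]
wrist_force: [-0.2, 1.1, -0.7]
opening: 0.0726
grasp_force: 0.0
```

Emit:
{"fn": "carry_out", "kwargs": {"targets": "0.2 0 0 0 0 0 0.7; 0 0 0 0 0 0 0.7; 0 0 0 0 0 0 0.2; 0 0 0 0 0 0 -0.2; 0 0 0 0 0 0 -0.6; 0 0 0 0 0 0 -1; 0 0 0 0 0 0 -1; 0 0 0 0 0 0 -1"}}

```text
time: 57.3
ee_pos: [0.4069, 0.1155, 0.1827]
tcp_rot: [-180.0, -0.0, 95.2]
wrist_force: [-0.4, -0.6, 0.3]
opening: 0.0455
grasp_force: 41.9
```

```bash
python3 -c "
from h import *
st()"
```

```text
t 57.3 q [ 15.8 -10.9 -29.8  71.1   0.  100.6] G [0.4069 0.1155 0.0277] zdir [-0.  0. -1.] ydir [ 0.996  0.091 -0.   ] F [-0.4 -0.6  0.3] open 0.0455 gf 41.9
```

Emit:
{"fn": "carry_out", "kwargs": {"targets": "0 0 -0.4 0 0 0 -1; 0 0 -0.9 0 0 0 -1; 0 0 -0.9 0 0 0 -1; 0 0 -0.9 0 0 0 -1; 0 0 -0.95 0 0 0 -1; 0.62 0.72 0 0 0 0 -1; 0.62 0.72 0 0 0 0 -1; 0.62 0.72 0 0 0 0 -1"}}

```text
time: 57.97
ee_pos: [0.4871, 0.1988, 0.3458]
tcp_rot: [179.9, -0.1, 95.2]
wrist_force: [-0.2, -0.9, -0.3]
opening: 0.0455
grasp_force: 41.8
```

Emit:
{"fn": "carry_out", "kwargs": {"targets": "0.62 0.72 0 0 0 0 -1; 0.62 0.72 0 0 0 0 -1; 0.62 0.7 0 0 0 0 -1; 0 -0.23 0 -0.6 0 0 -1; 0 -0.23 0 -0.6 0 0 -1; 0 0 0 0 0 0 -1; 0 0 0 0 0 0 -1; 0 0 0 0 0 0 -1"}}

```text
time: 58.63
ee_pos: [0.5459, 0.2778, 0.3451]
tcp_rot: [173.1, -0.0, 95.3]
wrist_force: [-0.4, -0.1, -0.8]
opening: 0.0453
grasp_force: 41.9
```

```bash
python3 -c "
from h import *
st()"
```

```text
t 58.6333 q [ 27.4   8.9   7.6  82.3  -2.5 112. ] G [0.5643 0.2796 0.1912] zdir [ 0.119  0.012 -0.993] ydir [0.989 0.091 0.119] F [-0.4 -0.1 -0.8] open 0.0453 gf 41.9
```

Emit:
{"fn": "carry_out", "kwargs": {"targets": "0 -0.09 0.75 0 0 0 -1; 0 -0.09 0.75 0 0 0 -1; 0 -0.07 0.6 0 0 0 -1; 0 -0.02 0.15 0 0 0 -1; 0 0 0.06 0 0 0 -1; 0 0 0 0 0 0 -1; 0 0 0 0 0 0 -1; 0 0 0 0 0 0 -1"}}

```text
time: 59.3
ee_pos: [0.547, 0.2784, 0.2535]
tcp_rot: [173.0, -0.1, 95.3]
wrist_force: [1.1, 0.3, -1.5]
opening: 0.0458
grasp_force: 41.8
```

Emit:
{"fn": "carry_out", "kwargs": {"targets": "0 0 0.04 0 0 0 -1; 0 0 0.03 0 0 0 -1; 0 0 0 0 0 0 -1; 0 0 0 0 0 0 -1; 0 0 0 0 0 0 -1; 0 0 0 0 0 0 -1; 0 0 0 0 0 0 -1; 0 0 0 0 0 0 -1"}}

```text
time: 59.97
ee_pos: [0.5468, 0.2783, 0.2485]
tcp_rot: [173.1, -0.0, 95.3]
wrist_force: [0.4, 0.9, -1.3]
opening: 0.0454
grasp_force: 41.8
```

```bash
python3 -c "
from h import *
st()"
```

```text
t 59.9667 q [ 27.4   9.6  -2.3  71.7  -2.6 112. ] G [0.5653 0.28   0.0946] zdir [ 0.119  0.011 -0.993] ydir [0.989 0.091 0.12 ] F [ 0.4  0.9 -1.3] open 0.0454 gf 41.8
```

Emit:
{"fn": "carry_out", "kwargs": {"targets": "0 0 0.04 0 0 0 -1; 0 0 0 0 0 0 -1; 0 0 0 0 0 0 0.08; 0 0 0 0 0 0 0.12; 0 0 0 0 0 0 0.16; 0 0 0 0 0 0 0.2; 0 0 0 0 0 0 0.2; 0 0 0 0 0 0 0.2"}}

```text
time: 60.63
ee_pos: [0.5466, 0.2783, 0.2469]
tcp_rot: [173.2, 0.0, 95.3]
wrist_force: [-6.0, -0.7, 2.1]
opening: 0.0513
grasp_force: 3.3
```

Emit:
{"fn": "carry_out", "kwargs": {"targets": "0 0 -0.3 0 0 0 0.2; 0 0 -0.6 0 0 0 0.2; 0 0 -0.9 0 0 0 0.2; 0 0 -0.9 0 0 0 0.2; 0 0 -0.9 0 0 0 0.3; 0 0.23 0 0.6 0 0 1; 0 0.23 0 0.6 0 0 1; 0 0 0 0 0 0 1"}}

```text
time: 61.3
ee_pos: [0.5494, 0.2785, 0.392]
tcp_rot: [-179.9, -0.0, 95.2]
wrist_force: [1.6, 0.7, 0.2]
opening: 0.0855
grasp_force: 0.0
```

Emit:
{"fn": "carry_out", "kwargs": {"targets": "-1 0 0 0 0 0 1; -1 0 0 0 0 0 1; -1 0 0 0 0 0 1; 0 0 0 0 0 0 1; 0 0 0 0 0 0 1; 0 0 0 0 0 0 1; 0 0 0 0 0 0 1; 0 0 0 0 0 0 1"}}

```text
time: 61.97
ee_pos: [0.5589, 0.1599, 0.3915]
tcp_rot: [180.0, 0.0, 95.4]
wrist_force: [0.6, 0.6, -1.0]
opening: 0.0849
grasp_force: 0.0
```

Run:
```python
from h import *
st(); snap('wg'); a=cv2.imread('pics/wg.png'); 
for n in('side','scene'): cv2.imwrite(f'pics/{n}g.png',camera(n)[:,:,::-1])
b=crop('pics/sideg.png',240,150,200,160,1.6); c=crop('pics/sceneg.png',190,210,200,140,2.28)
o=np.zeros((600,800,3),np.uint8); o[:360,:480]=cv2.resize(a,(480,360)); o[:256,480:800]=b; o[281:600,344:800]=c[:319,:456]; cv2.imwrite('pics/cg.png',o)
```

```text
t 61.9667 q [ 16.    9.1  13.1  94.   -0.  100.6] G [0.559  0.1599 0.2365] zdir [ 0. -0. -1.] ydir [0.996 0.093 0.   ] F [ 0.6  0.6 -1. ] open 0.0849 gf 0.0
[0.5589 0.16   0.3914] [179.9906   0.0023  95.359 ]
```

View pics/cg.png

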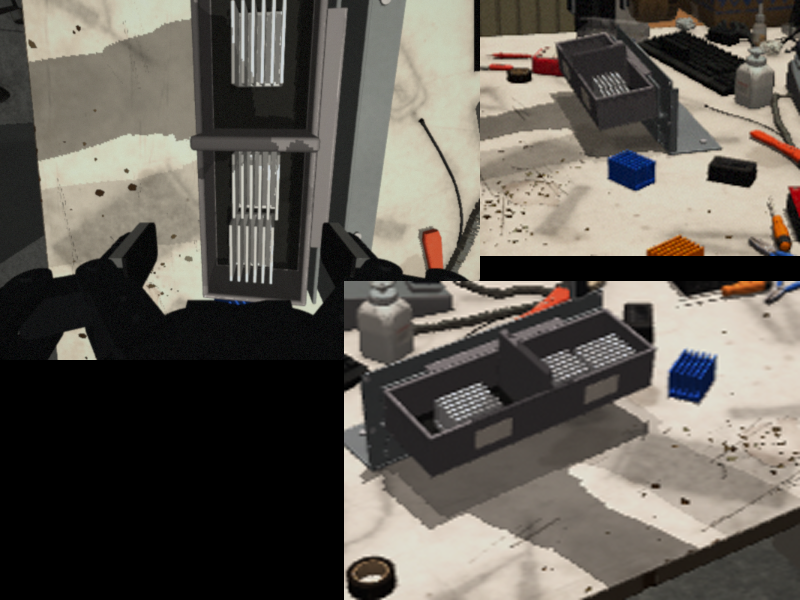

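The check picture shows all three grey heat sinks fins up on the bin's floor at wg (343,55), (341,245) and (335,333). The bin is hooked on the upper louvre, and the tape roll and adapter look undisturbed. The arm is clear, so I hand in.

```bash
python3 -c "
from workcell import bot
print(bot.job_done())"
```

```text
the job is handed in; nothing more can be done
None
```

I hung the bin on the upper louvre and stocked it with all three heat sinks found, side by side and fins up (two turned over), then handed the job in; the hand-in gave no verdict.

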